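# Pack the pH probe kit tray: riser plate and probe under the bridge

### The job

Pack the white kit tray: lay the larger aluminium riser plate in its pocket on the low side and the pH probe in the long channel, its thick clear sleeve in the wider end of the channel. Then stand the grey bridge across both, level and over the middle of the tray, one foot on the riser plate and the other between the two stops on the raised ledge. Set each part down rather than dropping it, and leave everything else on the bench where it is.

Things in the scene. Friction and masses are not known exactly. Their poses are not given: they have to be found in the camera images.
- tray: Fixed white plastic kit tray with pale grey ribs, 190 (its x) x 250 (its y) mm, walls 5 mm thick with their tops 24 mm above the bench. Origin on the bench under its centre, z up. Its low floor is 6 mm above the bench; on the +y side (y from 46 to 120 mm) a solid ledge rises 14 mm above the floor, to 20 mm above the bench, as high as the riser plate's top when that lies in its pocket.
- tray_plate (a point): Where the centre of the riser plate is when home: tray point (0, -66, 13) mm, same axes as the tray. The pocket is bounded by 8 mm high ribs at the ends and corners, 118 mm along the tray's x and 58 mm along y, floor below; the long sides are open for fingers in the middle 78 mm and free of walls for 27 mm on either side.
- tray_probe (a point): Where the centre of the probe is when home: tray point (0, 0, 20) mm, same axes as the tray. The channel runs along the tray's x between pairs of 10 mm high ribs: 30 mm apart at the -x end (x -82 to -48 mm), 40 mm apart at the +x end (x 48 to 82 mm); between them it is open. The tray's end walls are 180 mm apart.
- tray_wide_end (a point): The middle of the channel's wider end, where the centre of the probe's sleeve comes: tray point (58, 0, 20) mm.
- tray_bridge (a point): Where the centre of the bridge's deck is when it stands home: tray point (0, 0, 52) mm, same axes as the tray; the bridge's long x axis then lies along the tray's y, either way round. Its ledge foot stands at y = 66 mm between two stops 8 mm high (y 51 to 81 mm), 48 mm apart along the tray's x, its other foot on the riser plate at y = -66 mm.
- plate_c (a point): Centre of the loose aluminium riser plate, 110 (its x) x 50 (y) x 14 (z) mm, lying flat on the bench. About 0.2 kg.
- plate: The riser plate itself; origin at the centre of its underside, 7 mm under plate_c.
- probe_c (a point): Centre of the loose pH probe, 170 mm long along its x, lying on the bench, 28 mm high overall, this point 14 mm up. From -x: black head 48 long x 24 wide x 28 high; round dark glass shaft 18 mm in diameter from x = -37 to +30 mm, its axis through this point; clear sleeve 55 long x 34 wide x 28 high at +x. Flat-sided ends, so it does not roll. About 0.12 kg.
- probe_sleeve (a point): Centre of the probe's clear sleeve, 58 mm along the probe's x from probe_c.
- probe: The probe itself; origin on its underside, 14 mm under probe_c.
- bridge_deck (a point): Centre of the deck of the loose grey plastic bridge, standing on its two feet. Deck 148 (its x) x 40 (y) x 12 (z) mm, its underside 26 mm above the feet's soles, so this point is 32 mm above them. Each foot is 16 (x) x 40 (y) mm, centred 66 mm from the middle along x. Symmetric, about 0.15 kg.
- bridge: The bridge itself; origin at the level of its soles, 32 mm under bridge_deck.
- small_plate: Bystander: a smaller loose aluminium plate, 70 (x) x 50 (y) x 8 (z) mm; origin at the centre of its underside. Not part of the kit.
- jar: Bystander: low jar, 46 mm in diameter, 56 mm high, standing among the parts; origin at the centre of its underside.
- dish: Bystander: flat glass dish, 90 mm in diameter, 16 mm high; origin at the centre of its underside.
- beaker: Bystander: glass beaker, 68 mm in diameter, 90 mm high; origin at the centre of its underside.
- jar_b: Bystander: low jar, 40 mm in diameter, 50 mm high, standing among the parts; origin at the centre of its underside.
- scoop: Bystander: scoop (a long-handled spoon) lying along its x, 140 mm long, less than 30 mm high; origin near its middle.
- buffer_a: Bystander: white bottle, 56 mm in diameter, 125 mm high; origin at the centre of its underside.
Not all that is in view belongs to the job. Leave any orange or yellow look-alike of the plate alone. Leave any blue or pink look-alike of the bridge alone.

How it is judged:
By the outcome, as a careful person would: the job done as asked, in the order asked, and still so for the second after the job is handed in, with the robot touching nothing.
It also fails if it takes over 72 s, if anything falls off the work surface, if the arm or the gripper's body presses on something with over 40 N, if the wrist force passes 120 N, or if a joint passes its speed limit or range.

### The arm

A 6-joint arm with a two-finger parallel gripper is mounted at the origin on the work surface. World frame = base frame: x ahead of the robot, y to its left, z up, the work surface at z = 0. Lengths are in m, angles in rad, forces in N, time in s.
With the tool pointing down it reaches from about 0.35 to 0.975 m from the base axis. Payload 4.9 kg.
Tool frame: the origin (TCP) lies between the finger pads; the fingertips stand 8 mm ahead of it and the grasp point (between the pads) lies 11 mm behind it; z points along the fingers, y is the direction in which the jaws open and shut (so a half turn about z gives the same grasp; the last joint's range is limited). The gripper opens to 85 mm and grips with 20 to 120 N. Pads are 22 mm wide; open, the fingers measure 114 mm over their backs; the gripper's body (76 mm by 85 mm) begins 54 mm behind the grasp point. The pads swing forward as they close: fully open they stand 13 mm farther back than shut.
Start: joints at [1.022, 0.053, 1.613, -0, 1.476, -0.119], TCP at [0.26, 0.568, 0.239] pointing down, gripper open.
Joint ranges: [-3.01, 3.01], [-1.01, 2.22], [0.06, 2.58], [-1.02, 4.17], [0.09, 2.62], [-3.14, 3.14]. Speed limits (rad/s): [2.57, 2.57, 3.14, 3.14, 3.14, 3.14].

### API

Orientations are given as a rotation vector (axis times angle).
In Python, from station import ctrl gives the robot as it stands. The module is installed in compiled form; this text tells all that it offers.
- The arm moves only by the shell command python3 -m creep 'ROWS' [FORCE]. ROWS is JSON, a list of rows, each an object with "hand": the opening, from 0 (shut) to 1 (fully open); "translation": the shift along the tool's x, y, z in cm, a list of three; "delta_rot": the turn, a rotation vector about the tool's x, y, z in degrees, a list of three. A call has 1 to 8 rows; each row shifts and turns the commanded pose from where the row before left it, along the tool's axes as they then stand; what a row does not reach is not made up. A row lasts 1/8 s, in which the tool goes at most 62.5 mm and 10.7 degrees, less where a joint would pass 70% of its speed; a pose out of reach is approached as far as the arm can. A call with a gripper value outside its range is refused whole. The fingers move at their own pace and stop on an object; FORCE is the grip in N (left out, the last holds). Time passes only in rows, so rows that do not move let the fingers close. It gives the time, the measured TCP pose, the force and the opening at its end, in the units of the state.
- ctrl.get_obs(): the state, without advancing time (a new reading comes with each control period).
- ctrl.get_image(name): name is "side" or "top" or "wrist"; returns (picture, depth): 400x640x3 uint8, red, green, blue; 400x640 float32, m along the optical axis (not along the pixel's ray), 0 where there is no reading.
- ctrl.calibration(name): a dict with "fx", "fy", "cx", "cy" (pixels), "T" (4x4, takes a point from camera to world coordinates). Camera axes: x right, y up, looking along -z (the intrinsics and any distortion apply to the point x, -y, -z); pixel columns grow to the right and rows downward; lengths in m; the calibration is good to about 2 mm. A picture is of the moment at which its call begins: read the wrist's pose just before it. calibration takes no time and is no camera call; for the wrist camera it gives the pose at the moment of the call.
- ctrl.finish_job(): hands the job in, once; it reports no verdict.
The state is a dict: "t": time; "q": joint angles; "dq": joint speeds; "effort": joint torques, N m; "tool_pos": TCP position; "tool_rot": TCP orientation; "contact_force": force on the tool from outside, world axes, zero at the start; "wrist_torque": the same for the moment, N m; "opening": finger opening in m.
Only numpy, scipy, OpenCV 4.12 (cv2) and the standard library are available. Lean on these libraries where they do the work, as an engineer would, in place of code of your own. Each camera call takes 0.05 s, during which the arm holds its last target.

## Working session

There is one attempt and no reset: what is moved stays moved. The work goes in short steps, Python scripts to look and compute and a shell command to move; the robot and the scene stay as the last step left them, time stands still between calls to the robot, and variables do not carry over. Pictures are saved under pics/ and viewed, and the job is handed in when it is done.

```bash
ls; mkdir -p pics; python3 - <<'E'
from station import ctrl
import cv2
o=ctrl.get_obs();print(o)
for n in("top","side"):
    p,d=ctrl.get_image(n);cv2.imwrite(f"pics/{n}0.png",p[:,:,::-1]);c=ctrl.calibration(n);print(n,c)
    import numpy as np;np.savez(f"{n}0.npz",p=p,d=d,**c)
E
```

```text
pics
{'t': 0.0, 'q': array([ 1.02202817e+00,  5.33214924e-02,  1.61426962e+00, -1.30590098e-05,
        1.47602387e+00, -1.19025034e-01]), 'dq': array([-2.21581798e-03,  5.49184605e-05, -7.05005411e-05, -3.27158778e-04,
        1.36959507e-03, -3.72320372e-05]), 'effort': array([-4.65960093e-04, -3.93679333e+01, -3.70178461e+01, -6.40105850e-05,
        6.89520588e-03,  1.00710889e-05]), 'tool_pos': array([0.26009847, 0.56764434, 0.23809951]), 'tool_rot': array([-6.69715568e-01, -3.06871141e+00,  3.00729331e-03]), 'contact_force': array([ 0.67678187, -0.94763577, -0.07817592]), 'wrist_torque': array([0.03521676, 0.00128758, 0.03693005]), 'opening': 0.08574732812619972}
top {'fx': 361.28505795704586, 'fy': 361.28505795704586, 'cx': 323.22936114177145, 'cy': 193.28994114703445, 'T': array([[-0.02634863,  0.99328043, -0.11269309,  0.40393633],
       [-0.99955951, -0.02771845, -0.01060553, -0.07803085],
       [-0.01365794,  0.11236401,  0.99357324,  0.86300896],
       [ 0.        ,  0.        ,  0.        ,  1.        ]])}
side {'fx': 481.60516883767525, 'fy': 481.60516883767525, 'cx': 317.34665000602814, 'cy': 207.92779724640954, 'T': array([[ 0.66641327,  0.54360953, -0.51027643, -0.07831302],
       [-0.74558122,  0.4871849 , -0.45470817, -0.62276678],
       [ 0.00141528,  0.68347608,  0.72997154,  0.93795667],
       [ 0.        ,  0.        ,  0.        ,  1.        ]])}
```

View pics/top0.png

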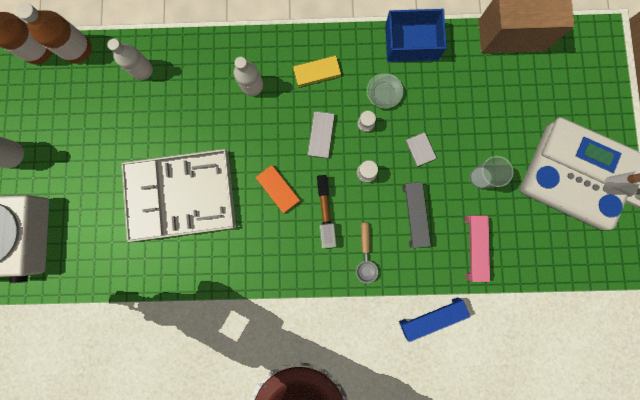

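View pics/side0.png

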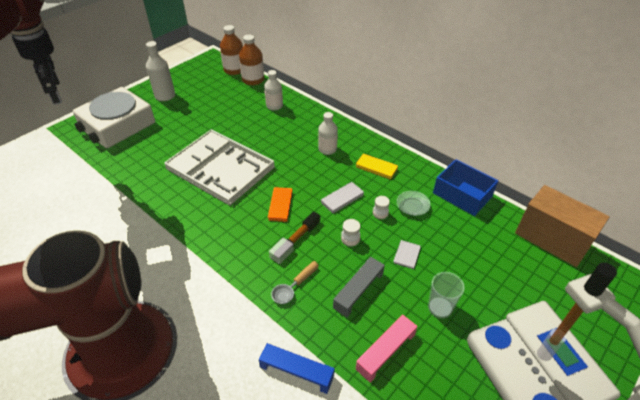

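```bash
cat > h.py <<'E'
import numpy as np,cv2
def load(f):
    z=np.load(f);return z['p'],z['d'],z
def ray(c,u,v,h):
    T=c['T'];u=np.asarray(u,float);v=np.asarray(v,float)
    dc=np.stack([(u-c['cx'])/c['fx'],-(v-c['cy'])/c['fy'],-np.ones_like(u)],-1)
    dw=dc@T[:3,:3].T;o=T[:3,3]
    return o+dw*((h-o[2])/dw[...,2])[...,None]
def pts(c,u,v,d):
    T=c['T'];dc=np.stack([(u-c['cx'])/c['fx']*d,-(v-c['cy'])/c['fy']*d,-d],-1)
    return dc@T[:3,:3].T+T[:3,3]
def proj(c,P):
    T=c['T'];q=(np.asarray(P)-T[:3,3])@T[:3,:3]
    return np.stack([c['cx']-c['fx']*q[...,0]/q[...,2],c['cy']+c['fy']*q[...,1]/q[...,2]],-1)
E
python3 - <<'E'
from h import *
p,d,c=load('top0.npz')
im=p[:,:,::-1]
for n,(a,b,x,y) in dict(tray=(110,140,250,250),parts=(290,100,450,280)).items():
    k=5 if n=='tray' else 3.3
    k=min(800/(x-a),600/(y-b));cv2.imwrite(f'pics/c_{n}.png',cv2.resize(im[b:y,a:x],None,fx=k,fy=k,interpolation=cv2.INTER_CUBIC));print(k)
# heights
for u,v in [(321,135),(418,215),(326,235),(323,185),(145,190),(200,165),(180,200),(278,190),(250,250)]:
    print(u,v,pts(c,u,v,float(d[v,u])).round(3))
E
```

```text
5.454545454545454
3.3333333333333335
321 135 [ 0.642 -0.067  0.012]
418 215 [ 0.442 -0.284  0.036]
326 235 [ 0.402 -0.073  0.025]
323 185 [ 0.518 -0.069  0.027]
145 190 [0.519 0.352 0.021]
200 165 [0.578 0.227 0.006]
180 200 [0.494 0.274 0.007]
278 190 [0.511 0.038 0.015]
250 250 [0.372 0.108 0.002]
```

```bash
python3 - <<'E'
from h import *
for f in('top0.npz','side0.npz'):
    p,d,c=load(f)
    hsv=cv2.cvtColor(p,cv2.COLOR_RGB2HSV)
    ng=(~((hsv[...,0]>40)&(hsv[...,0]<80)&(hsv[...,1]>90))).astype(np.uint8)
    n,l,s,ce=cv2.connectedComponentsWithStats(ng)
    print(f)
    for i in range(1,n):
        if 150<s[i,4]<20000:
            cnt=cv2.findContours((l==i).astype(np.uint8),0,1)[0][0]
            print(s[i],ce[i].round(1),cv2.minAreaRect(cnt))
E
```

```text
top0.npz
[ 107   38   46   42 1037] [130.   59.3] ((128.55224609375, 58.01544189453125), (54.63419723510742, 23.539981842041016), 43.02506637573242)
[ 293   55   48   32 1001] [316.6  70.7] ((316.558837890625, 70.73529052734375), (22.070741653442383, 45.839229583740234), 75.96376037597656)
[233  56  30  40 818] [247.3  76.5] ((246.80001831054688, 75.60000610351562), (42.0380744934082, 24.149534225463867), 63.43495178222656)
[ 367   73   36   36 1003] [384.7  90.4] ((384.5, 90.5), (35.0, 35.0), 90.0)
[307 111  28  48 985] [320.5 134.4] ((320.4599609375, 134.27999877929688), (21.637470245361328, 45.96194076538086), 8.130102157592773)
[357 110  19  22 317] [366.2 120.8] ((366.5000305175781, 121.00001525878906), (16.994115829467773, 21.913467407226562), 26.56505012512207)
[406 132  30  34 632] [420.5 148.7] ((420.48968505859375, 148.726806640625), (29.749643325805664, 21.423805236816406), 66.03751373291016)
[  0 137  24  31 600] [ 10.  153.1] ((11.5, 152.0), (30.0, 23.0), 90.0)
[ 121  149  115   93 8786] [177.4 195.1] ((176.80758666992188, 195.01568603515625), (80.93394470214844, 112.080
[... 2055 characters left out ...]
7)
[ 334  257   50   60 1175] [357.3 285.5] ((358.1132507324219, 285.680908203125), (21.714155197143555, 65.12318420410156), 39.52262878417969)
[271 261  47  43 629] [292.1 284.7] ((296.6521301269531, 283.6385192871094), (19.98200225830078, 56.906288146972656), 55.56101608276367)
[  467   263   173   137 11720] [550.9 346.3] ((565.859130859375, 353.0815734863281), (127.0255126953125, 165.05979919433594), 62.370750427246094)
[429 282  35  36 586] [442. 303.] ((445.16748046875, 300.5501403808594), (31.54707145690918, 34.0688591003418), 8.530765533447266)
[ 356  314   62   69 1672] [385.1 347. ] ((385.7491455078125, 347.2134704589844), (25.44827651977539, 74.10344696044922), 43.602813720703125)
```

View pics/c_tray.png

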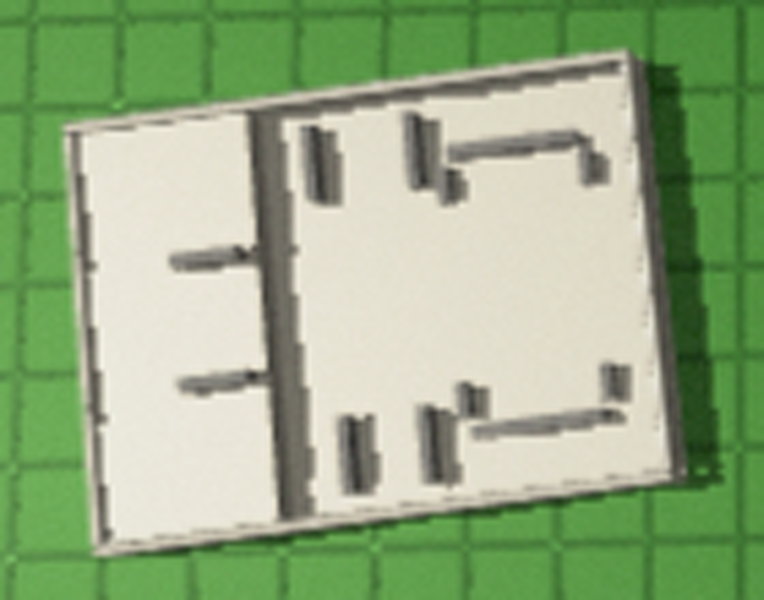

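View pics/c_parts.png

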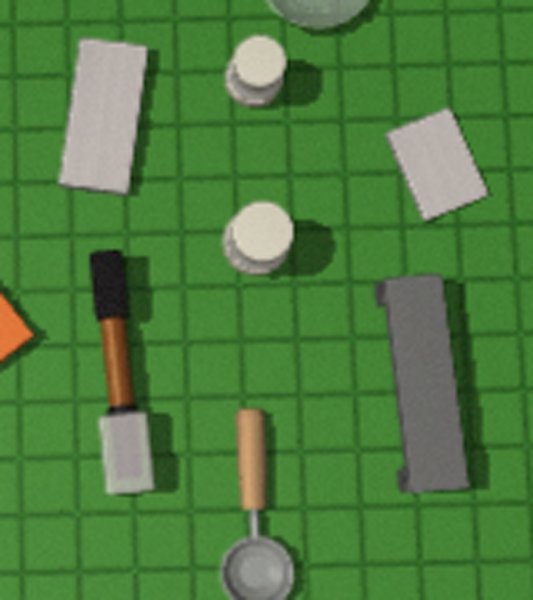

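```bash
python3 - <<'E'
from h import *
p,d,c=load('top0.npz')
k=5.4545
def crop(P,k,a,b): P=np.array(P,float); return (P+.5)/k-.5+[a,b]
def fit(P,W):  # object pts->world 2D rigid
    P=np.array(P,float);W=np.array(W);pm=P.mean(0);wm=W.mean(0);H=(P-pm).T@(W-wm)
    a=np.arctan2(H[0,1]-H[1,0],H[0,0]+H[1,1]);R=np.array([[np.cos(a),-np.sin(a)],[np.sin(a),np.cos(a)]])
    return wm-R@pm,np.degrees(a),(W-(P@R.T+wm-R@pm))*1000
tc=crop([[65,127],[632,52],[685,482],[100,552]],k,110,140)
W=ray(c,*tc.T,.024)[:,:2]
print('tray',fit([[.095,.125],[.095,-.125],[-.095,-.125],[-.095,.125]],W))
k=10/3
pc=crop([[80,39],[147,45],[128,193],[60,185]],k,290,100);W=ray(c,*pc.T,.014)[:,:2]
print('plate',fit([[.055,.025],[.055,-.025],[-.055,-.025],[-.055,.025]],W))
pb=crop([[387,277],[442,275],[469,488],[408,491]],k,290,100);W=ray(c,*pb.T,.038)[:,:2]
print('bridge',fit([[.074,.02],[.074,-.02],[-.074,-.02],[-.074,.02]],W))
pp=crop([[92,254],[122,251],[154,490],[107,494]],k,290,100);W=ray(c,*pp.T,.028)[:,:2]
print('probe',fit([[-.085,-.012],[-.085,.012],[.085,.017],[.085,-.017]],W))
for n,pt,h in(('small',(438,164),.008),('jar',(263,232),.056),('jarb',(260,62),.05),('scoop',(253,480),.02)):
    print(n,ray(c,*crop([pt],k,290,100).T,h).round(3))
E
```

```text
tray (array([0.50532288, 0.27334321]), np.float64(6.101477924312193), array([[-1.24822298,  0.86675672],
       [-1.77996505,  1.52112105],
       [-0.26378206, -1.68063425],
       [ 3.29197008, -0.70724353]]))
plate (array([ 0.64379153, -0.06686607]), np.float64(-8.665911825934158), array([[-0.87197392, -0.55156466],
       [ 0.63698645,  0.24009461],
       [ 0.24495035,  0.5335256 ],
       [-0.00996287, -0.22205555]]))
bridge (array([ 0.44376742, -0.28253607]), np.float64(3.065914111579565), array([[ 7.23793831e-04, -8.92705701e-01],
       [-1.81779936e+00,  1.19685325e+00],
       [ 3.09315435e-01, -7.66788041e-01],
       [ 1.50776013e+00,  4.62640494e-01]]))
probe (array([ 0.45749064, -0.07267404]), np.float64(-175.9596536324799), array([[-1.3528162 , -1.50055909],
       [-1.5156366 ,  1.33540928],
       [ 1.17695459,  0.88570332],
       [ 1.6914982 , -0.72055351]]))
small [[ 0.602 -0.307  0.008]]
jar [[ 0.547 -0.173  0.056]]
jarb [[ 0.668 -0.177  0.05 ]]
scoop [[ 0.38  -0.164  0.02 ]]
```

```bash
cat > go.py <<'E'
# prints suggested per-row tool-axis deltas: go.py x y z yaw N   (yaw = heading of tool y, deg)
import sys,numpy as np
from station import ctrl
from scipy.spatial.transform import Rotation as R
o=ctrl.get_obs();x,y,z,yaw,N=[float(a) for a in sys.argv[1:6]];N=int(N)
M=R.from_rotvec(o['tool_rot']).as_matrix()
cy=np.degrees(np.arctan2(M[1,1],M[0,1]))
print('t',round(o['t'],2),'pos',o['tool_pos'].round(4),'yaw',round(cy,2),'tilt',np.degrees(M[:2,2]).round(2),'F',o['contact_force'].round(1),'open',round(o['opening'],4),'q1,6',np.degrees(o['q'][[0,5]]).round(0))
D=(np.array([x,y,z])-o['tool_pos'])*100
dy=yaw-cy
if abs(dy)>200: print('WARN',dy)
for i in range(N):
    a=np.radians(cy+dy*i/N);Y=np.array([np.cos(a),np.sin(a),0]);Z=np.array([0,0,-1.]);X=np.cross(Y,Z)
    print(i,(np.array([X@D,Y@D,Z@D])/N).round(2),'rz',round(-dy/N,2))
E
python3 go.py .505 .273 .36 81.3 7
```

```text
t 0.1 pos [0.2602 0.5677 0.2382] yaw 65.37 tilt [-0.05 -0.09] F [0.3 0.9 0.5] open 0.0856 q1,6 [59. -7.]
0 [-4.93 -2.37 -1.74] rz -2.28
1 [-4.84 -2.56 -1.74] rz -2.28
2 [-4.73 -2.75 -1.74] rz -2.28
3 [-4.62 -2.94 -1.74] rz -2.28
4 [-4.5  -3.12 -1.74] rz -2.28
5 [-4.37 -3.3  -1.74] rz -2.28
6 [-4.24 -3.47 -1.74] rz -2.28
```

```bash
python3 -m creep '[{"hand":1,"translation":[-4.9,-2.4,-1.7],"delta_rot":[0,0,-2.3]},{"hand":1,"translation":[-4.8,-2.6,-1.7],"delta_rot":[0,0,-2.3]},{"hand":1,"translation":[-4.7,-2.8,-1.7],"delta_rot":[0,0,-2.3]},{"hand":1,"translation":[-4.6,-2.9,-1.7],"delta_rot":[0,0,-2.3]},{"hand":1,"translation":[-4.5,-3.1,-1.7],"delta_rot":[0,0,-2.3]},{"hand":1,"translation":[-4.4,-3.3,-1.7],"delta_rot":[0,0,-2.3]},{"hand":1,"translation":[-4.2,-3.5,-1.7],"delta_rot":[0,0,-2.3]},{"hand":1,"translation":[0,0,0],"delta_rot":[0,0,0]}]' 40
python3 - <<'E'
from station import ctrl
import cv2,numpy as np
c=ctrl.calibration("wrist");p,d=ctrl.get_image("wrist")
np.savez("w1.npz",p=p,d=d,**c);cv2.imwrite("pics/w1.png",p[:,:,::-1]);print(c)
E
```

```text
t: 1.1
tool_pos: [0.5064, 0.2708, 0.3595]
tool_rot: [0.242, 3.13, 0.0]
contact_force: [-0.2, 0.1, 0.2]
opening: 0.085
{'fx': 293.1111078207784, 'fy': 293.1111078207784, 'cx': 315.80223507949245, 'cy': 203.29116909560227, 'T': array([[ 1.54745696e-01, -9.35739540e-01, -3.16931039e-01,
         4.25746183e-01],
       [ 9.87954061e-01,  1.46806289e-01,  4.89355323e-02,
         2.83552320e-01],
       [ 7.36557365e-04, -3.20685870e-01,  9.47185320e-01,
         4.93112342e-01],
       [ 0.00000000e+00,  0.00000000e+00,  0.00000000e+00,
         1.00000000e+00]])}
```

View pics/w1.png

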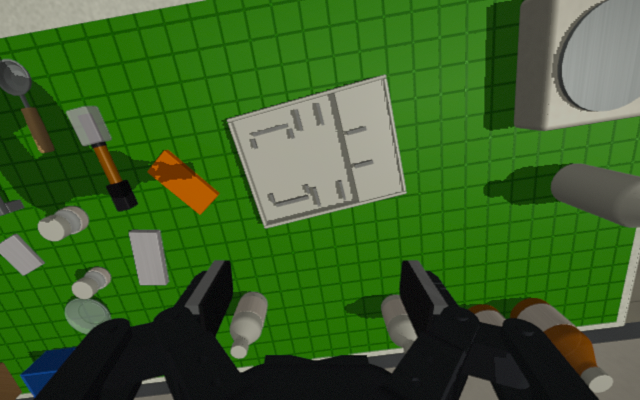

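```bash
cat >> h.py <<'E'
def fit(P,W):
    P=np.array(P,float);W=np.array(W);pm=P.mean(0);wm=W.mean(0);H=(P-pm).T@(W-wm)
    a=np.arctan2(H[0,1]-H[1,0],H[0,0]+H[1,1]);R=np.array([[np.cos(a),-np.sin(a)],[np.sin(a),np.cos(a)]])
    return (wm-R@pm).round(4),np.degrees(a).round(2),((W-(P@R.T+wm-R@pm))*1000).round(1)
def quad(mask,guess):
    # line fits along each side of guess quad -> refined corners
    cnt=max(cv2.findContours(mask.astype(np.uint8),0,cv2.CHAIN_APPROX_NONE)[0],key=cv2.contourArea)[:,0].astype(float)
    g=np.array(guess,float);L=[]
    for i in range(4):
        a,b=g[i],g[(i+1)%4];e=(b-a)/np.linalg.norm(b-a);n=np.array([-e[1],e[0]])
        s=(cnt-a)@e;t=(cnt-a)@n;k=(s>.08*np.linalg.norm(b-a))&(s<.92*np.linalg.norm(b-a))&(abs(t)<4)
        vx,vy,x0,y0=cv2.fitLine(cnt[k].astype(np.float32),cv2.DIST_HUBER,0,.01,.01).ravel()
        c=g.mean(0);nn=np.array([-vy,vx]);nn*=np.sign((np.array([x0,y0])-c)@nn)
        L.append((nn,nn@np.array([x0,y0])+.5))  # half-pixel outwards
    return np.array([np.linalg.solve([L[i-1][0],L[i][0]],[L[i-1][1],L[i][1]]) for i in range(4)])
def comp(p,u,v,lo=90):
    hsv=cv2.cvtColor(p,cv2.COLOR_RGB2HSV)
    ng=(~((hsv[...,0]>35)&(hsv[...,0]<85)&(hsv[...,1]>lo))).astype(np.uint8)
    n,l=cv2.connectedComponents(ng);return l==l[v,u]
TR=[[.095,.125],[.095,-.125],[-.095,-.125],[-.095,.125]]
E
python3 - <<'E'
from h import *
p,d,c=load('w1.npz')
m=comp(p,300,150)
q=quad(m,[[405,192],[266,227],[228,121],[386,75]]);print(q.round(1))
W=ray(c,*q.T,.024)[:,:2];print(fit(TR,W))
p,d,c=load('top0.npz')
q=quad(comp(p,200,200),[[121.5,163],[225.5,149.5],[235,228],[128,241]]);print(q.round(1))
print(fit(TR,ray(c,*q.T,.024)[:,:2]))
p,d,c=load('w1.npz')
m=comp(p,148,258);
q=quad(m,[[167,283],[138,286],[130,232],[159,230]]);print(q.round(1))
PL=[[.055,.025],[.055,-.025],[-.055,-.025],[-.055,.025]]
print('plate',fit(PL,ray(c,*q.T,.014)[:,:2]))
E
```

```text
[[406.5 193. ]
 [263.9 228.4]
 [225.4 118.7]
 [385.6  73.2]]
(array([0.5068, 0.2775]), np.float64(5.99), array([[ 0. ,  0.1],
       [ 0. , -0.1],
       [ 0. , -0. ],
       [-0. ,  0. ]]))
[[120.5 161.7]
 [227.3 147.7]
 [235.7 227.9]
 [126.2 242.3]]
(array([0.5061, 0.2736]), np.float64(5.95), array([[ 0.6,  3.3],
       [ 1.1, -2.9],
       [-0.6, -3.2],
       [-1. ,  2.8]]))
[[169.4 284.5]
 [139.3 284.5]
 [127.4 229.5]
 [159.5 229.5]]
plate (array([ 0.6434, -0.0609]), np.float64(-9.23), array([[ 2.4,  3.3],
       [ 1.5, -4. ],
       [-2.4, -3.1],
       [-1.5,  3.9]]))
```

```bash
python3 - <<'E'
from h import *
p,d,c=load('side0.npz');im=p[:,:,::-1]
cv2.imwrite('pics/s_c.png',cv2.resize(im[115:275,155:355],None,fx=4,fy=4,interpolation=cv2.INTER_CUBIC)[:600])
p,d,c=load('w1.npz');im=p[:,:,::-1]
cv2.imwrite('pics/w_c.png',cv2.resize(im[60:240,205:425],None,fx=3.3,fy=3.3,interpolation=cv2.INTER_CUBIC))
E
python3 go.py .644 -.064 .15 81.3 8
```

```text
t 1.15 pos [0.5051 0.2722 0.3584] yaw 81.29 tilt [0.   0.02] F [0.5 0.3 0.2] open 0.0854 q1,6 [ 21. -60.]
0 [-2.35 -3.89  2.61] rz -0.0
1 [-2.35 -3.89  2.61] rz -0.0
2 [-2.35 -3.89  2.61] rz -0.0
3 [-2.35 -3.89  2.61] rz -0.0
4 [-2.35 -3.89  2.61] rz -0.0
5 [-2.35 -3.89  2.61] rz -0.0
6 [-2.35 -3.89  2.61] rz -0.0
7 [-2.35 -3.89  2.61] rz -0.0
```

View pics/s_c.png

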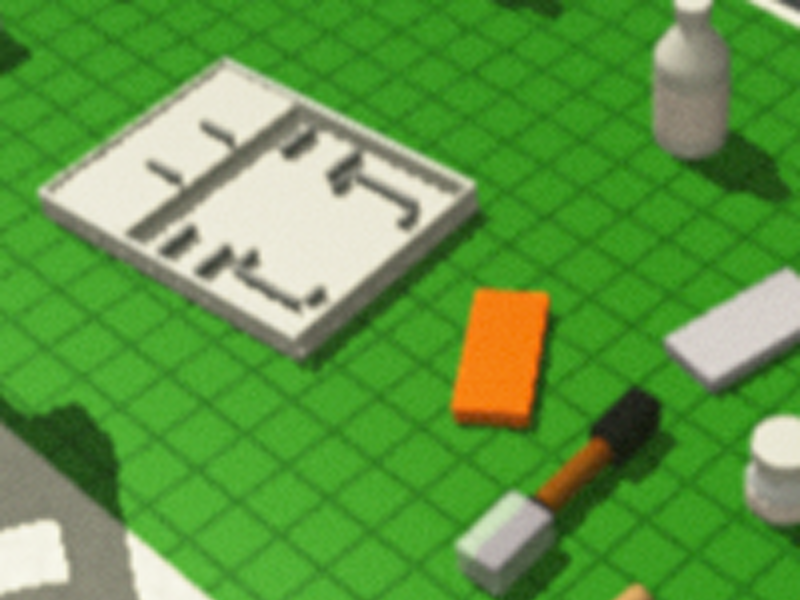

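View pics/w_c.png

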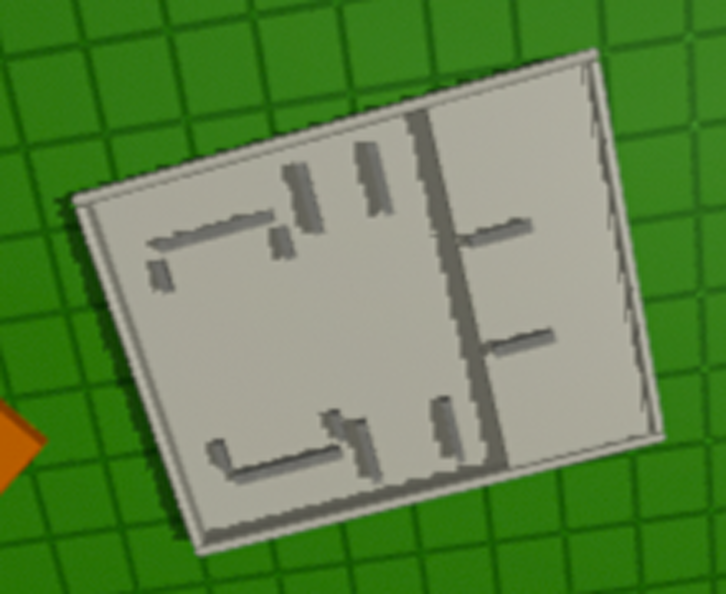

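```bash
python3 - <<'E'
from h import *
def cr(P,k,a,b): return (np.array(P,float)+.5)/k-.5+[a,b]
p,d,c=load('side0.npz')
q=cr([[226,60],[475,186],[300,345],[40,192]],4,155,115)
print('side',fit(TR,ray(c,*q.T,.024)[:,:2]))
p,d,c=load('w1.npz')
q=cr([[664,438],[200,553],[72,197],[597,50]],3.3,205,60)
print('wrist',fit(TR,ray(c,*q.T,.024)[:,:2]))
# side: plate top
p,d,c=load('side0.npz')
E
```

```text
side (array([0.5073, 0.2736]), np.float64(6.09), array([[-0.1,  0.1],
       [-1.6,  3. ],
       [-0.8, -3.6],
       [ 2.5,  0.5]]))
wrist (array([0.5069, 0.2782]), np.float64(5.99), array([[-1.3, -1.6],
       [-1.9,  2. ],
       [ 1.1,  0.6],
       [ 2.1, -1. ]]))
```

```bash
python3 -m creep '[{"hand":0.85,"translation":[-2.35,-3.9,2.6],"delta_rot":[0,0,0]},{"hand":0.85,"translation":[-2.35,-3.9,2.6],"delta_rot":[0,0,0]},{"hand":0.85,"translation":[-2.35,-3.9,2.6],"delta_rot":[0,0,0]},{"hand":0.85,"translation":[-2.35,-3.9,2.6],"delta_rot":[0,0,0]},{"hand":0.85,"translation":[-2.35,-3.9,2.6],"delta_rot":[0,0,0]},{"hand":0.85,"translation":[-2.35,-3.9,2.6],"delta_rot":[0,0,0]},{"hand":0.85,"translation":[-2.35,-3.9,2.6],"delta_rot":[0,0,0]},{"hand":0.85,"translation":[-2.35,-3.9,2.6],"delta_rot":[0,0,0]}]' 40
python3 -m creep '[{"hand":0.85,"translation":[0,0,0],"delta_rot":[0,0,0]},{"hand":0.85,"translation":[0,0,0],"delta_rot":[0,0,0]}]' 
python3 - <<'E'
from station import ctrl
import cv2,numpy as np
for n in("wrist","top"):
    c=ctrl.calibration(n);p,d=ctrl.get_image(n)
    np.savez(n[0]+"2.npz",p=p,d=d,**c);cv2.imwrite("pics/"+n[0]+"2.png",p[:,:,::-1])
E
python3 go.py .644 -.064 .15 81.3 1
```

```text
t: 2.15
tool_pos: [0.6436, -0.0625, 0.1484]
tool_rot: [-0.231, -3.132, -0.001]
contact_force: [-0.2, -0.1, 0.1]
opening: 0.0729
t: 2.4
tool_pos: [0.6434, -0.0615, 0.1498]
tool_rot: [-0.232, -3.132, -0.001]
contact_force: [0.2, 0.7, 1.0]
opening: 0.073
t 2.5 pos [ 0.644  -0.0614  0.1512] yaw 81.58 tilt [0.07 0.01] F [0.1 0.1 0.1] open 0.0726 q1,6 [-12. -94.]
0 [-0.03 -0.26  0.12] rz 0.28
```

View pics/w2.png

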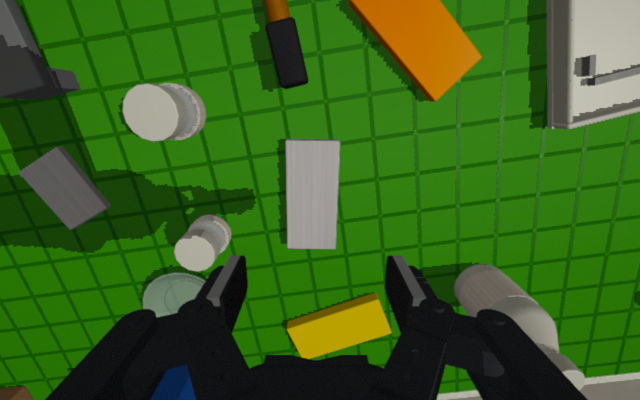

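View pics/t2.png

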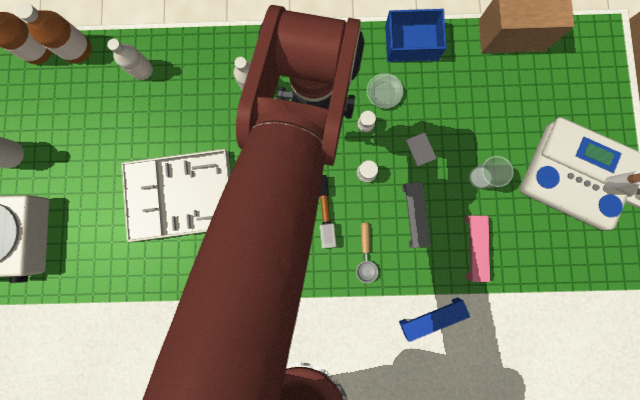

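```bash
python3 - <<'E'
from h import *
PL=[[.055,.025],[.055,-.025],[-.055,-.025],[-.055,.025]]
p,d,c=load('w2.npz')
q=quad(comp(p,312,195),[[336,249],[287,249],[286,140],[340,141]]);print(q.round(1))
print('plate',fit(PL,ray(c,*q.T,.014)[:,:2]))
print(pts(c,312,195,float(d[195,312])),pts(c,360,195,float(d[195,360])))
# where grasp axis projects
E
```

```text
[[335.7 248.5]
 [286.4 248.5]
 [284.3 138.5]
 [340.1 138.5]]
plate (array([ 0.6455, -0.0656]), np.float64(-9.24), array([[-0. ,  0.1],
       [ 0.5, -0.5],
       [ 0. , -0.1],
       [-0.5,  0.5]]))
[ 0.64328237 -0.06484074  0.01524503] [ 6.55147360e-01 -1.76805296e-02 -2.77213537e-04]
```

```bash
python3 go.py .645 -.0655 .009 80.8 5
```

```text
t 2.5 pos [ 0.644  -0.0614  0.1512] yaw 81.58 tilt [0.07 0.01] F [0.1 0.1 0.1] open 0.0726 q1,6 [-12. -94.]
0 [-0.03 -0.08  2.84] rz 0.16
1 [-0.03 -0.08  2.84] rz 0.16
2 [-0.03 -0.08  2.84] rz 0.16
3 [-0.03 -0.08  2.84] rz 0.16
4 [-0.03 -0.08  2.84] rz 0.16
```

```bash
python3 -m creep '[{"hand":0.85,"translation":[0,-0.1,4],"delta_rot":[0,0,0.3]},{"hand":0.85,"translation":[0,-0.1,4],"delta_rot":[0,0,0.3]},{"hand":0.85,"translation":[-0.1,-0.15,3.5],"delta_rot":[0,0,0]},{"hand":0.85,"translation":[0,0,1.6],"delta_rot":[0,0,0]},{"hand":0.85,"translation":[0,0,1.1],"delta_rot":[0,0,0]},{"hand":0.85,"translation":[0,0,0],"delta_rot":[0,0,0]}]' 40; python3 go.py .645 -.0655 .009 80.8 1
```

```text
t: 3.25
tool_pos: [0.6446, -0.0664, 0.0088]
tool_rot: [0.249, 3.131, -0.0]
contact_force: [0.2, 0.7, 0.0]
opening: 0.0727
t 3.25 pos [ 0.6446 -0.0664  0.0088] yaw 80.9 tilt [ 0.03 -0.  ] F [0.2 0.7 0. ] open 0.0727 q1,6 [-12. -93.]
0 [-0.02  0.09 -0.02] rz 0.1
```

Close gently.

```bash
python3 -m creep '[{"hand":0.5,"translation":[0,0,0],"delta_rot":[0,0,0]},{"hand":0.4,"translation":[0,0,0],"delta_rot":[0,0,0]},{"hand":0.3,"translation":[0,0,0],"delta_rot":[0,0,0]},{"hand":0.2,"translation":[0,0,0],"delta_rot":[0,0,0]},{"hand":0.2,"translation":[0,0,0],"delta_rot":[0,0,0]}]' 50; python3 go.py .645 -.0655 .12 80.8 1
python3 - <<'E'
from station import ctrl
import cv2,numpy as np
for n in("wrist",):
    c=ctrl.calibration(n);p,d=ctrl.get_image(n)
    cv2.imwrite("pics/"+n[0]+"3.png",p[:,:,::-1])
E
```

```text
t: 3.88
tool_pos: [0.6459, -0.0671, 0.0104]
tool_rot: [0.25, 3.128, -0.001]
contact_force: [0.3, 0.6, 6.0]
opening: 0.0487
t 3.88 pos [ 0.6459 -0.0671  0.0104] yaw 80.87 tilt [ 0.19 -0.04] F [0.3 0.6 6. ] open 0.0487 q1,6 [-12. -93.]
0 [  0.11   0.14 -10.96] rz 0.07
```

View pics/w3.png

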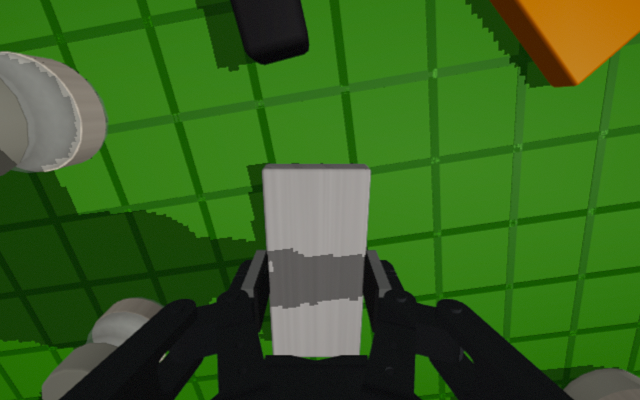

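```bash
python3 -m creep '[{"hand":0.2,"translation":[0,0,-0.5],"delta_rot":[0,0,0]},{"hand":0.2,"translation":[0,0,-2],"delta_rot":[0,0,0]},{"hand":0.2,"translation":[0,0,-4],"delta_rot":[0,0,0]},{"hand":0.2,"translation":[0,0,-4],"delta_rot":[0,0,0]}]' 60; python3 go.py .514 .211 .12 95.2 8

```

```text
t: 4.42
tool_pos: [0.6439, -0.0666, 0.1148]
tool_rot: [-0.25, -3.131, -0.0]
contact_force: [-0.0, -1.3, -2.2]
opening: 0.0481
t 4.42 pos [ 0.6439 -0.0666  0.1148] yaw 80.87 tilt [-0.04  0.01] F [-0.  -1.3 -2.2] open 0.0481 q1,6 [-12. -93.]
0 [ 2.15  3.17 -0.07] rz -1.79
1 [ 2.05  3.23 -0.07] rz -1.79
2 [ 1.95  3.3  -0.07] rz -1.79
3 [ 1.85  3.36 -0.07] rz -1.79
4 [ 1.74  3.41 -0.07] rz -1.79
5 [ 1.63  3.47 -0.07] rz -1.79
6 [ 1.52  3.51 -0.07] rz -1.79
7 [ 1.41  3.56 -0.07] rz -1.79
```

```bash
python3 -m creep '[{"hand":0.2,"translation":[2.15,3.2,0],"delta_rot":[0,0,-1.9]},{"hand":0.2,"translation":[2.05,3.2,0],"delta_rot":[0,0,-1.9]},{"hand":0.2,"translation":[1.95,3.3,0],"delta_rot":[0,0,-1.9]},{"hand":0.2,"translation":[1.85,3.4,0],"delta_rot":[0,0,-1.9]},{"hand":0.2,"translation":[1.75,3.4,0],"delta_rot":[0,0,-1.9]},{"hand":0.2,"translation":[1.6,3.5,0],"delta_rot":[0,0,-1.9]},{"hand":0.2,"translation":[1.5,3.5,0],"delta_rot":[0,0,-1.9]},{"hand":0.2,"translation":[1.4,3.5,0],"delta_rot":[0,0,-1.9]}]'
python3 go.py .514 .211 .05 96 2
```

```text
t: 5.42
tool_pos: [0.5126, 0.211, 0.1142]
tool_rot: [-0.168, 3.136, 0.0]
contact_force: [0.1, 0.1, -1.6]
opening: 0.0482
t 5.42 pos [0.5126 0.211  0.1142] yaw 96.13 tilt [0.04 0.01] F [ 0.1  0.1 -1.6] open 0.0482 q1,6 [ 15. -81.]
0 [-0.07 -0.01  3.21] rz 0.07
1 [-0.07 -0.01  3.21] rz 0.07
```

```bash
python3 -m creep '[{"hand":0.2,"translation":[-0.1,0,3.5],"delta_rot":[0,0,0]},{"hand":0.2,"translation":[0,0,3],"delta_rot":[0,0,0]},{"hand":0.2,"translation":[0,0,0],"delta_rot":[0,0,0]},{"hand":0.2,"translation":[0,0,0],"delta_rot":[0,0,0]}]'
python3 - <<'E'
from station import ctrl
import cv2,numpy as np
for n in("wrist","top","side"):
    c=ctrl.calibration(n);p,d=ctrl.get_image(n)
    np.savez(n[0]+"4.npz",p=p,d=d,**c);cv2.imwrite("pics/"+n[0]+"4.png",p[:,:,::-1])
    if n=="side": cv2.imwrite("pics/s4.png",cv2.resize(p[115:275,130:330,::-1],None,fx=3.7,fy=3.7,interpolation=cv2.INTER_CUBIC)[:600])
E
python3 go.py .514 .211 .05 96 1
```

```text
t: 5.92
tool_pos: [0.5153, 0.2102, 0.0499]
tool_rot: [-0.166, 3.135, 0.001]
contact_force: [-0.3, 0.4, -2.0]
opening: 0.0479
t 6.08 pos [0.5158 0.2103 0.0504] yaw 96.06 tilt [0.18 0.05] F [ 0.5  0.8 -2.2] open 0.0482 q1,6 [ 15. -82.]
0 [0.17 0.09 0.04] rz 0.06
```

View pics/w4.png

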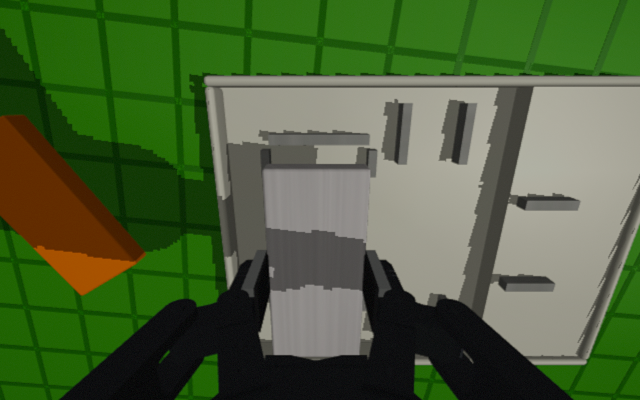

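View pics/s4.png

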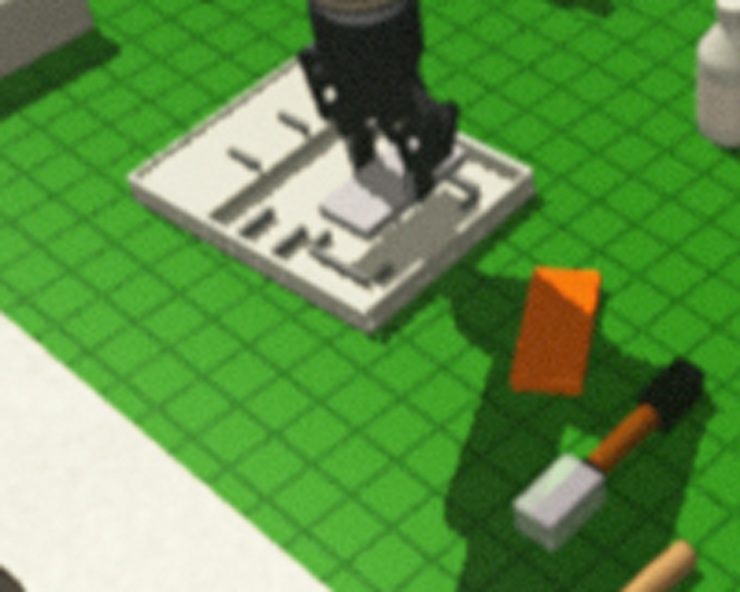

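```bash
python3 - <<'E'
from h import *
p,d,c=load('w4.npz')
cv2.imwrite('pics/w4c.png',cv2.resize(p[70:200,200:420,::-1],None,fx=3.6,fy=3.6,interpolation=cv2.INTER_CUBIC))
E
```

```text
(no output)
```

View pics/w4c.png

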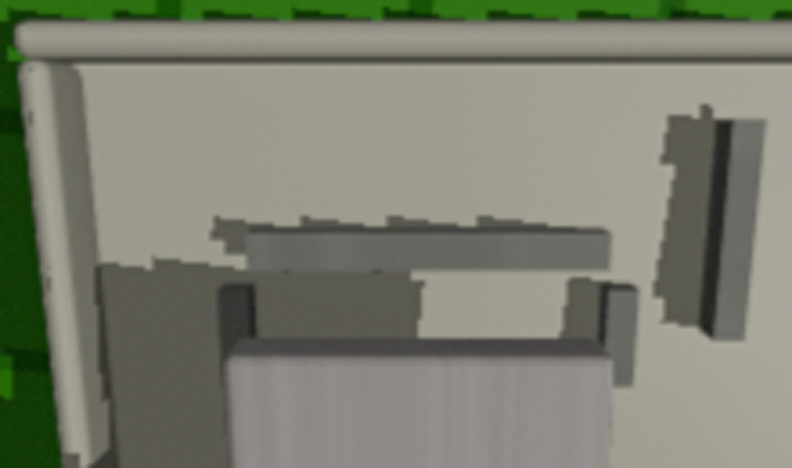

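```bash
python3 - <<'E'
from h import *
p,d,c=load('w4.npz')
def cr(P,k,a,b): return (np.array(P,float)+.5)/k-.5+[a,b]
f=lambda P,h:ray(c,*cr(P,3.6,200,70).T,h)[:,:2]
a=np.radians(6);R=np.array([[np.cos(a),-np.sin(a)],[np.sin(a),np.cos(a)]])
print('cam',c['T'][:3,3])
pl=f([[228,357],[612,357]],.054);print('plate',pl, np.linalg.norm(pl[1]-pl[0]))
pc=pl.mean(0)+R@[.055,0];print('plate centre',pc)
co=f([[16,22]],.024)[0];print('tray from corner',co-R@[-.095,-.125])
# right-hand wall bottom corner from full image (586,363): tray (-?..)
t=ray(c,[208],[76],.024)[0,:2];print(t)
O=np.array([.507,.2765])
for n,P,h in [('endrib top outer',[[248,230],[610,230]],.014),('cornerL top outer/inner',[[220,286],[253,286]],.014),('cornerR top in/out',[[606,286],[637,286]],.014),('probe rib -y/+y',[[735,120],[765,120]],.016),('endwall',[[16,22],[780,22]],.024)]:
    print(n,((f(P,h)-O)@R*1000).round(1))
print('plate in tray',((pc-O)@R*1000).round(1), ((pl-O)@R*1000).round(1))
E
```

```text
cam [0.43407016 0.20163111 0.18355306]
plate [[0.46391535 0.18101181]
 [0.45892673 0.22862004]] 0.04786888588885946
plate centre [0.51611974 0.21056499]
tray from corner [0.50797097 0.27893873]
[0.42646874 0.14664205]
endrib top outer [[-64.6 -93.4]
 [-64.6 -36.6]]
cornerL top outer/inner [[-55.8 -98.4]
 [-55.8 -93.1]]
cornerR top in/out [[-55.8 -36.7]
 [-55.8 -31.8]]
probe rib -y/+y [[-80.9 -19.1]
 [-80.9 -14.6]]
endwall [[ -93.8 -122.7]
 [ -93.8  -16.4]]
plate in tray [  2.2 -66.5] [[-52.8 -90.5]
 [-52.8 -42.6]]
```

```bash
python3 -m creep '[{"hand":0.2,"translation":[0.15,0.15,1.2],"delta_rot":[0,0,0]},{"hand":0.2,"translation":[0,0,1.2],"delta_rot":[0,0,0]},{"hand":0.2,"translation":[0,0,0.6],"delta_rot":[0,0,0]},{"hand":0.2,"translation":[0,0,0.2],"delta_rot":[0,0,0]},{"hand":0.2,"translation":[0,0,0],"delta_rot":[0,0,0]}]'
python3 go.py .515 .212 .017 96 1
```

```text
t: 6.7
tool_pos: [0.5127, 0.2114, 0.0165]
tool_rot: [0.167, -3.136, 0.0]
contact_force: [-2.5, -0.2, 2.6]
opening: 0.0482
t 6.7 pos [0.5127 0.2114 0.0165] yaw 96.08 tilt [-0.05 -0.02] F [-2.5 -0.2  2.6] open 0.0482 q1,6 [ 15. -81.]
0 [-0.24  0.04 -0.05] rz 0.08
```

```bash
python3 -m creep '[{"hand":0.2,"translation":[0,0,0.05],"delta_rot":[0,0,0]},{"hand":0.2,"translation":[0,0,0],"delta_rot":[0,0,0]}]'
python3 - <<'E'
from station import ctrl
import cv2,numpy as np
for n in("wrist",):
    p,d=ctrl.get_image(n)
    cv2.imwrite("pics/"+n[0]+"5.png",p[:,:,::-1])
E
```

```text
t: 6.95
tool_pos: [0.5127, 0.2114, 0.0164]
tool_rot: [0.167, -3.136, 0.0]
contact_force: [-3.0, -0.4, 6.0]
opening: 0.0481
```

View pics/w5.png

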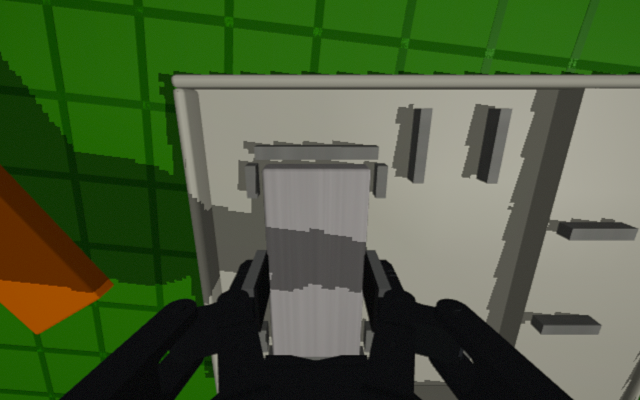

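```bash
python3 -m creep '[{"hand":0.62,"translation":[0,0,0],"delta_rot":[0,0,0]},{"hand":0.68,"translation":[0,0,0],"delta_rot":[0,0,0]},{"hand":0.7,"translation":[0,0,-1],"delta_rot":[0,0,0]},{"hand":0.7,"translation":[0,0,-4],"delta_rot":[0,0,0]},{"hand":0.7,"translation":[0,0,-6],"delta_rot":[0,0,0]},{"hand":0.7,"translation":[0,0,0],"delta_rot":[0,0,0]}]'
python3 - <<'E'
from station import ctrl
import cv2,numpy as np
for n in("wrist",):
    c=ctrl.calibration(n);p,d=ctrl.get_image(n);np.savez("w6.npz",p=p,d=d,**c)
    cv2.imwrite("pics/"+n[0]+"6.png",p[:,:,::-1])
E
python3 go.py .461 -.071 .15 -86 1
```

```text
t: 7.75
tool_pos: [0.5171, 0.2126, 0.1333]
tool_rot: [-0.166, 3.124, 0.004]
contact_force: [-0.8, -0.0, -0.1]
opening: 0.0598
t 7.8 pos [0.5151 0.2121 0.1299] yaw 96.08 tilt [0.42 0.11] F [-1.1 -0.1 -0.1] open 0.0598 q1,6 [ 15. -81.]
0 [  8.38 -27.57  -2.01] rz 182.08
```

View pics/w6.png

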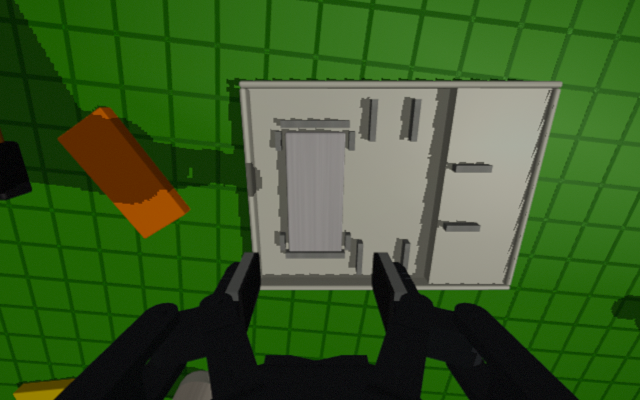

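```bash
python3 - <<'E'
from h import *
p,d,c=load('w6.npz')
q=quad(comp(p,420,200),[[509,288],[260,289],[241,84],[561,83]]);print(q.round(1))
print(fit(TR,ray(c,*q.T,.024)[:,:2]))
E
python3 go.py .461 -.071 .15 94 6
```

```text
[[508.9 289.5]
 [255.1 289.5]
 [238.   80.5]
 [562.9  80.5]]
(array([0.5072, 0.277 ]), np.float64(5.98), array([[-0.5, -1. ],
       [-1. ,  1. ],
       [ 0.7,  0.9],
       [ 0.7, -0.9]]))
t 7.8 pos [0.5151 0.2121 0.1299] yaw 96.08 tilt [0.42 0.11] F [-1.1 -0.1 -0.1] open 0.0598 q1,6 [ 15. -81.]
0 [ 1.4  -4.6  -0.33] rz 0.35
1 [ 1.37 -4.6  -0.33] rz 0.35
2 [ 1.34 -4.61 -0.33] rz 0.35
3 [ 1.31 -4.62 -0.33] rz 0.35
4 [ 1.28 -4.63 -0.33] rz 0.35
5 [ 1.26 -4.64 -0.33] rz 0.35
```

```bash
python3 -m creep '[{"hand":0.5,"translation":[1.4,-4.6,-0.4],"delta_rot":[0,0,0.3]},{"hand":0.5,"translation":[1.4,-4.6,-0.4],"delta_rot":[0,0,0.3]},{"hand":0.5,"translation":[1.35,-4.6,-0.4],"delta_rot":[0,0,0.4]},{"hand":0.5,"translation":[1.3,-4.6,-0.4],"delta_rot":[0,0,0.4]},{"hand":0.5,"translation":[1.3,-4.6,-0.2],"delta_rot":[0,0,0.4]},{"hand":0.5,"translation":[1.25,-4.6,-0.2],"delta_rot":[0,0,0.3]},{"hand":0.5,"translation":[0,0,0],"delta_rot":[0,0,0]},{"hand":0.5,"translation":[0,0,0],"delta_rot":[0,0,0]}]'
python3 - <<'E'
from station import ctrl
import cv2,numpy as np
for n in("wrist",):
    c=ctrl.calibration(n);p,d=ctrl.get_image(n);np.savez("w7.npz",p=p,d=d,**c)
    cv2.imwrite("pics/"+n[0]+"7.png",p[:,:,::-1])
E
python3 go.py .461 -.071 .15 94 1
```

```text
t: 8.8
tool_pos: [0.4576, -0.0703, 0.1448]
tool_rot: [0.108, -3.138, -0.002]
contact_force: [-0.3, 0.8, 0.2]
opening: 0.0425
t 8.85 pos [ 0.4578 -0.0699  0.1449] yaw 94.01 tilt [-0.08  0.05] F [ 0.4  0.3 -0.5] open 0.0427 q1,6 [ -18. -112.]
0 [-0.31 -0.13 -0.51] rz 0.01
```

View pics/w7.png

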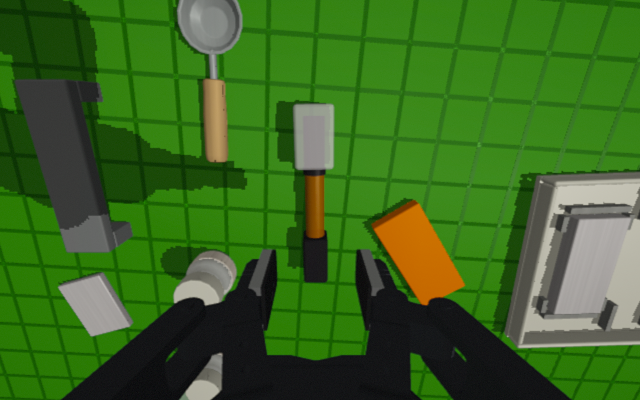

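```bash
python3 - <<'E'
from h import *
p,d,c=load('w7.npz')
a=ray(c,[293.5,333.5,303,327.5],[103.5,103.5,282,282],.028)[:,:2]
print(a)
e=a[:2].mean(0);h=a[2:].mean(0);print(e,h,np.linalg.norm(e-h),np.degrees(np.arctan2(*(e-h)[::-1])),(e+h)/2)
s=ray(c,[315,315,315],[170,177,236],.02)[:,:2];print(s)
E
```

```text
[[ 0.37655694 -0.09369023]
 [ 0.37436923 -0.06137389]
 [ 0.54327711 -0.07702261]
 [ 0.54166118 -0.05279402]]
[ 0.37546309 -0.07753206] [ 0.54246914 -0.06490832] 0.1674824835715992 -175.6773155675754 [ 0.45896612 -0.07122019]
[[ 0.43166666 -0.07256979]
 [ 0.43807884 -0.07214135]
 [ 0.49635537 -0.06824752]]
```

```bash
python3 go.py .462 -.0713 .016 94.3 1; python3 -m creep '[{"hand":0.5,"translation":[-0.2,-0.05,4],"delta_rot":[0,0,-0.3]},{"hand":0.5,"translation":[-0.2,-0.1,4],"delta_rot":[0,0,0]},{"hand":0.5,"translation":[0,0,3],"delta_rot":[0,0,0]},{"hand":0.5,"translation":[0,0,1.2],"delta_rot":[0,0,0]},{"hand":0.5,"translation":[0,0,0.7],"delta_rot":[0,0,0]},{"hand":0.5,"translation":[0,0,0],"delta_rot":[0,0,0]}]'; python3 go.py .462 -.0713 .016 94.3 1
```

```text
t 8.85 pos [ 0.4578 -0.0699  0.1449] yaw 94.01 tilt [-0.08  0.05] F [ 0.4  0.3 -0.5] open 0.0427 q1,6 [ -18. -112.]
0 [-0.41 -0.16 12.89] rz -0.29
t: 9.6
tool_pos: [0.4628, -0.0718, 0.0173]
tool_rot: [-0.118, 3.139, -0.0]
contact_force: [0.1, -0.2, -0.5]
opening: 0.0425
t 9.6 pos [ 0.4628 -0.0718  0.0173] yaw 94.31 tilt [ 0.04 -0.01] F [ 0.1 -0.2 -0.5] open 0.0425 q1,6 [ -18. -112.]
0 [0.08 0.05 0.13] rz 0.01
```

```bash
python3 -m creep '[{"hand":0.3,"translation":[0,0,0],"delta_rot":[0,0,0]},{"hand":0.2,"translation":[0,0,0],"delta_rot":[0,0,0]},{"hand":0.1,"translation":[0,0,0],"delta_rot":[0,0,0]},{"hand":0,"translation":[0,0,0],"delta_rot":[0,0,0]},{"hand":0,"translation":[0,0,0],"delta_rot":[0,0,0]}]' 40; python3 -m creep '[{"hand":0,"translation":[0,0,-0.5],"delta_rot":[0,0,0]},{"hand":0,"translation":[0,0,-2],"delta_rot":[0,0,0]},{"hand":0,"translation":[0,0,-4],"delta_rot":[0,0,0]},{"hand":0,"translation":[0,0,-4],"delta_rot":[0,0,0]},{"hand":0,"translation":[0,0,0],"delta_rot":[0,0,0]}]' 60
python3 - <<'E'
from station import ctrl
import cv2,numpy as np
for n in("wrist","side"):
    c=ctrl.calibration(n);p,d=ctrl.get_image(n);np.savez(n[0]+"8.npz",p=p,d=d,**c)
    cv2.imwrite("pics/"+n[0]+"8.png",p[:,:,::-1])
E
python3 go.py .507 .277 .125 -84 17
```

```text
t: 10.22
tool_pos: [0.4633, -0.0723, 0.0182]
tool_rot: [-0.117, 3.137, -0.001]
contact_force: [-0.1, 0.7, 5.9]
opening: 0.0163
t: 10.85
tool_pos: [0.4646, -0.0728, 0.1256]
tool_rot: [-0.117, 3.132, -0.004]
contact_force: [-0.0, -0.5, -0.3]
opening: 0.0156
t 10.95 pos [ 0.4619 -0.0719  0.1214] yaw 94.27 tilt [-0.02  0.  ] F [-0.2  0.6 -2.2] open 0.0153 q1,6 [ -18. -112.]
0 [-0.42  2.03 -0.02] rz 10.49
1 [-0.04  2.07 -0.02] rz 10.49
2 [ 0.34  2.04 -0.02] rz 10.49
3 [ 0.7   1.95 -0.02] rz 10.49
4 [ 1.04  1.79 -0.02] rz 10.49
5 [ 1.35  1.57 -0.02] rz 10.49
6 [ 1.61  1.29 -0.02] rz 10.49
7 [ 1.82  0.98 -0.02] rz 10.49
8 [ 1.97  0.63 -0.02] rz 10.49
9 [ 2.05  0.26 -0.02] rz 10.49
10 [ 2.07 -0.12 -0.02] rz 10.49
11 [ 2.01 -0.49 -0.02] rz 10.49
12 [ 1.89 -0.85 -0.02] rz 10.49
13 [ 1.7  -1.18 -0.02] rz 10.49
14 [ 1.46 -1.47 -0.02] rz 10.49
15 [ 1.17 -1.71 -0.02] rz 10.49
16 [ 0.84 -1.89 -0.02] rz 10.49
```

View pics/w8.png

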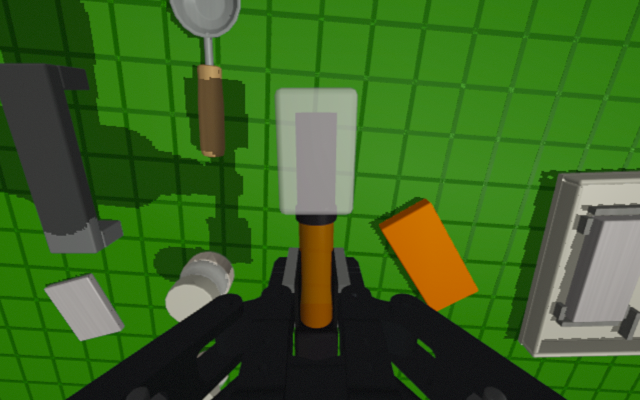

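View pics/s8.png

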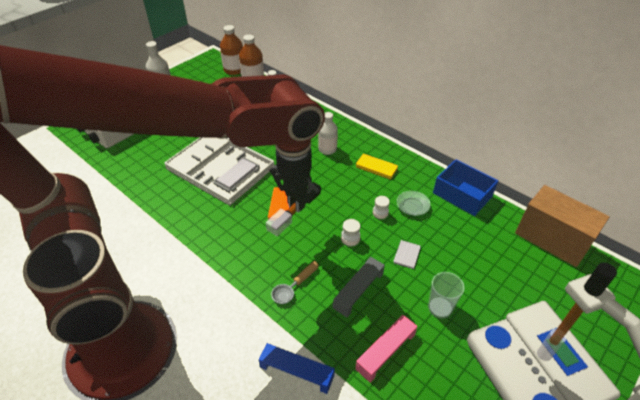

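```bash
python3 -m creep '[{"hand":0,"translation":[-0.4,2,0],"delta_rot":[0,0,10.5]},{"hand":0,"translation":[0,2.05,0],"delta_rot":[0,0,10.5]},{"hand":0,"translation":[0.3,2.05,0],"delta_rot":[0,0,10.5]},{"hand":0,"translation":[0.7,1.95,0],"delta_rot":[0,0,10.5]},{"hand":0,"translation":[1.05,1.8,0],"delta_rot":[0,0,10.5]},{"hand":0,"translation":[1.35,1.55,0],"delta_rot":[0,0,10.5]},{"hand":0,"translation":[1.6,1.3,0],"delta_rot":[0,0,10.5]},{"hand":0,"translation":[1.8,1,0],"delta_rot":[0,0,10.5]}]'
python3 go.py .503 .277 .125 -84 9
```

```text
t: 11.95
tool_pos: [0.4821, 0.0921, 0.119]
tool_rot: [-2.019, -2.403, 0.005]
contact_force: [0.5, -0.7, -0.7]
opening: 0.0155
t 11.95 pos [0.4821 0.0921 0.119 ] yaw 9.93 tilt [-0.27 -0.01] F [ 0.5 -0.7 -0.7] open 0.0155 q1,6 [ 2. -8.]
0 [ 1.98  0.58 -0.07] rz 10.44
1 [ 2.06  0.21 -0.07] rz 10.44
2 [ 2.06 -0.16 -0.07] rz 10.44
3 [ 2.   -0.53 -0.07] rz 10.44
4 [ 1.87 -0.89 -0.07] rz 10.44
5 [ 1.68 -1.21 -0.07] rz 10.44
6 [ 1.43 -1.49 -0.07] rz 10.44
7 [ 1.14 -1.73 -0.07] rz 10.44
8 [ 0.8  -1.9  -0.07] rz 10.44
```

```bash
python3 -m creep '[{"hand":0,"translation":[1.95,0.6,0],"delta_rot":[0,0,10.5]},{"hand":0,"translation":[2.05,0.2,0],"delta_rot":[0,0,10.5]},{"hand":0,"translation":[2.05,-0.2,0],"delta_rot":[0,0,10.5]},{"hand":0,"translation":[2,-0.5,0],"delta_rot":[0,0,10.5]},{"hand":0,"translation":[1.85,-0.9,0],"delta_rot":[0,0,10.5]},{"hand":0,"translation":[1.7,-1.2,0],"delta_rot":[0,0,10.5]},{"hand":0,"translation":[1.4,-1.5,0],"delta_rot":[0,0,10.5]},{"hand":0,"translation":[1.15,-1.7,0],"delta_rot":[0,0,10.5]}]'
python3 go.py .503 .277 .125 -84 1
```

```text
t: 12.95
tool_pos: [0.5003, 0.2552, 0.1188]
tool_rot: [3.11, 0.435, -0.008]
contact_force: [0.0, -1.2, -0.5]
opening: 0.0155
t 12.95 pos [0.5003 0.2552 0.1188] yaw -74.08 tilt [-0.27 -0.1 ] F [ 0.  -1.2 -0.5] open 0.0155 q1,6 [19. 94.]
0 [ 0.86 -2.02 -0.62] rz 9.92
```

```bash
python3 -m creep '[{"hand":0,"translation":[0.6,-1.9,2],"delta_rot":[0,0,9.5]},{"hand":0,"translation":[0,0,3.5],"delta_rot":[0,0,0]},{"hand":0,"translation":[0,0,0],"delta_rot":[0,0,0]},{"hand":0,"translation":[0,0,0],"delta_rot":[0,0,0]}]'
python3 go.py .503 .277 .06 -84 1
python3 - <<'E'
from station import ctrl
import cv2,numpy as np
for n in("wrist","side"):
    c=ctrl.calibration(n);p,d=ctrl.get_image(n);np.savez(n[0]+"9.npz",p=p,d=d,**c)
    if n=="wrist":cv2.imwrite("pics/"+n[0]+"9.png",p[:,:,::-1])
    else: cv2.imwrite("pics/s9.png",cv2.resize(p[115:275,130:330,::-1],None,fx=3.7,fy=3.7,interpolation=cv2.INTER_CUBIC)[:600])
E
python3 go.py .503 .277 .06 -84 1
```

```text
t: 13.45
tool_pos: [0.502, 0.2747, 0.0663]
tool_rot: [3.136, 0.185, -0.002]
contact_force: [-0.5, -0.4, -1.0]
opening: 0.0157
t 13.45 pos [0.502  0.2747 0.0663] yaw -83.24 tilt [-0.08 -0.03] F [-0.5 -0.4 -1. ] open 0.0157 q1,6 [ 21. 104.]
0 [ 0.12 -0.21  0.63] rz 0.76
t 13.55 pos [0.5033 0.2751 0.0681] yaw -83.24 tilt [0.11 0.04] F [-0.8 -0.7 -0.4] open 0.0155 q1,6 [ 21. 104.]
0 [-0.01 -0.19  0.81] rz 0.76
```

View pics/w9.png

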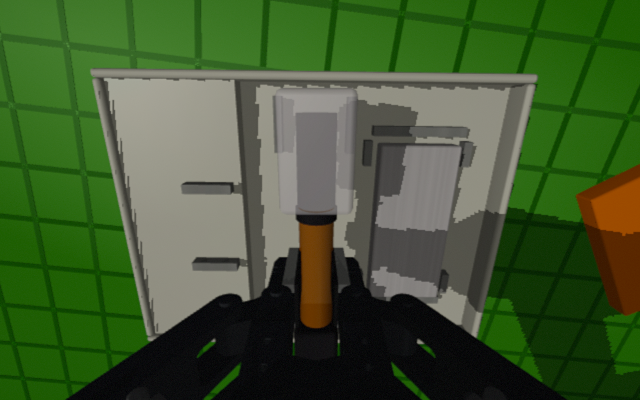

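View pics/s9.png

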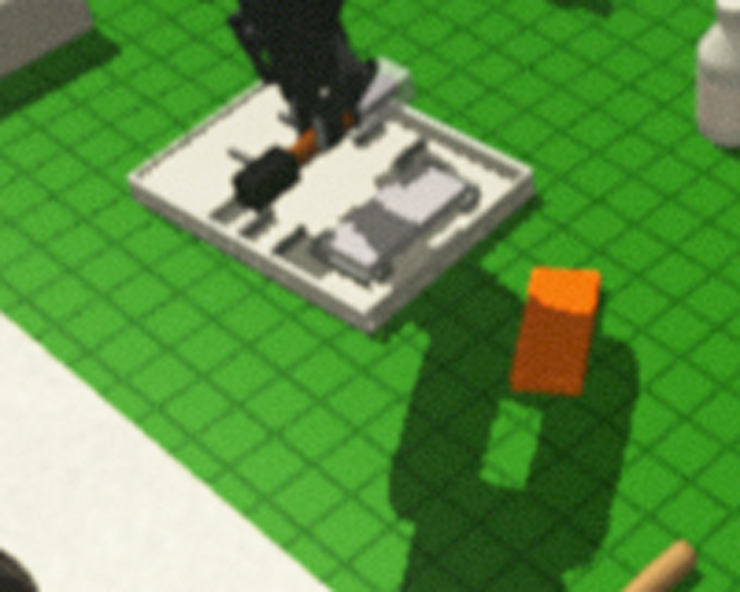

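```bash
python3 - <<'E'
from h import *
p,d,c=load('w9.npz')
cv2.imwrite('pics/w9c.png',cv2.resize(p[60:240,220:420,::-1],None,fx=3.3,fy=3.3,interpolation=cv2.INTER_CUBIC))
a=ray(c,[93,537],[71,76],.024)[:,:2];print(fit(TR[:2],a))
s=ray(c,[277,357],[89,89],.0775)[:,:2];print(s,np.linalg.norm(s[0]-s[1]))
b=ray(c,[298,338],[213,213],.0775)[:,:2];print(b)
m=s.mean(0);ax=np.array([np.cos(np.radians(6.76)),np.sin(np.radians(6.76))]);print('probe c',m-ax*.085)
print(np.linalg.norm(m-b.mean(0)))
E
```

```text
(array([0.5059, 0.2766]), np.float64(6.1), array([[ 0.3, -2.6],
       [-0.3,  2.6]]))
[[0.58832316 0.30034607]
 [0.59195621 0.26936619]] 0.031192177950874842
[[0.53788589 0.28720008]
 [0.53996544 0.26946531]]
probe c [0.50573061 0.27485072]
0.05162781282061245
```

View pics/w9c.png

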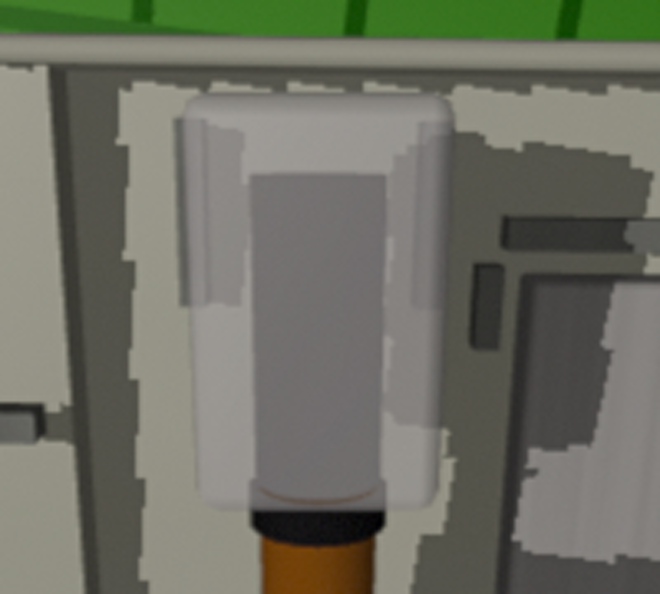

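```bash
python3 -m creep '[{"hand":0,"translation":[0.1,-0.2,1],"delta_rot":[0,0,0.75]},{"hand":0,"translation":[0,0,1.7],"delta_rot":[0,0,0]},{"hand":0,"translation":[0,0,0],"delta_rot":[0,0,0]},{"hand":0,"translation":[0,0,0],"delta_rot":[0,0,0]}]'
python3 - <<'E'
from station import ctrl
import cv2,numpy as np
from h import *
for n in("wrist",):
    c=ctrl.calibration(n);p,d=ctrl.get_image(n);np.savez(n[0]+"10.npz",p=p,d=d,**c)
    cv2.imwrite('pics/w10c.png',cv2.resize(p[60:400,180:460,::-1],None,fx=1.76,fy=1.76,interpolation=cv2.INTER_CUBIC))
E
python3 go.py .5028 .2768 .024 -84 1
```

```text
t: 14.05
tool_pos: [0.5029, 0.2771, 0.0394]
tool_rot: [3.137, 0.165, -0.001]
contact_force: [-0.9, -0.6, -0.0]
opening: 0.0155
t 14.1 pos [0.5033 0.2772 0.0398] yaw -83.98 tilt [ 0. -0.] F [-1.1 -0.2 -1.1] open 0.0154 q1,6 [ 21. 105.]
0 [-0.05  0.04  1.58] rz 0.02
```

View pics/w10c.png

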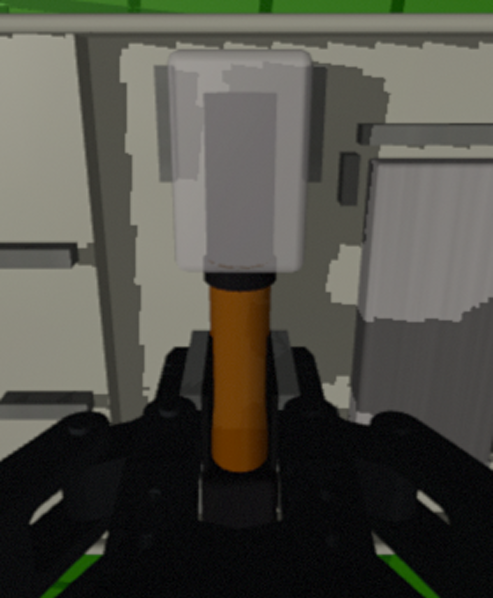

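```bash
python3 - <<'E'
from h import *
p,d,c=load('w10.npz')
s=ray(c,[275.5,357],[88.5,88.5],.0505)[0:2,:2];w=ray(c,[275,357],[79,79],.024)[:,:2];wo=ray(c,[275,357],[69,69],.024)[:,:2]
a=np.radians(6);R=np.array([[np.cos(a),-np.sin(a)],[np.sin(a),np.cos(a)]]);O=np.array([.5072,.2772])
for x in(s,w,wo):print(((x-O)@R*1000).round(1))
E
python3 -m creep '[{"hand":0,"translation":[0,0,0.8],"delta_rot":[0,0,0]},{"hand":0,"translation":[0,0,0.4],"delta_rot":[0,0,0]},{"hand":0,"translation":[0,0,0.2],"delta_rot":[0,0,0]},{"hand":0,"translation":[0,0,0],"delta_rot":[0,0,0]}]'
```

```text
[[ 84.6  16.2]
 [ 84.6 -15.6]]
[[ 90.   19.7]
 [ 90.  -18.9]]
[[ 94.3  19.5]
 [ 94.3 -18.7]]
t: 14.6
tool_pos: [0.503, 0.2771, 0.0255]
tool_rot: [3.137, 0.165, -0.001]
contact_force: [-0.9, -0.6, -1.1]
opening: 0.0154
```

```bash
python3 -m creep '[{"hand":0,"translation":[0,0,0.1],"delta_rot":[0,0,0]},{"hand":0,"translation":[0,0,0.05],"delta_rot":[0,0,0]},{"hand":0,"translation":[0,0,0],"delta_rot":[0,0,0]}]'
```

```text
t: 14.98
tool_pos: [0.5032, 0.2772, 0.0244]
tool_rot: [-3.137, -0.165, -0.0]
contact_force: [0.5, -0.4, -1.0]
opening: 0.0155
```

```bash
python3 -m creep '[{"hand":0,"translation":[0,0,0.05],"delta_rot":[0,0,0]},{"hand":0,"translation":[0,0,0.05],"delta_rot":[0,0,0]},{"hand":0,"translation":[0,0,0],"delta_rot":[0,0,0]}]'
```

```text
t: 15.35
tool_pos: [0.5033, 0.2772, 0.0243]
tool_rot: [3.137, 0.165, -0.001]
contact_force: [-4.1, -1.9, 4.9]
opening: 0.0157
```

Contact. Release and rise.

```bash
python3 -m creep '[{"hand":0.25,"translation":[0,0,0],"delta_rot":[0,0,0]},{"hand":0.4,"translation":[0,0,0],"delta_rot":[0,0,0]},{"hand":0.4,"translation":[0,0,-1],"delta_rot":[0,0,0]},{"hand":0.4,"translation":[0,0,-4],"delta_rot":[0,0,0]},{"hand":0.6,"translation":[0,0,-5.5],"delta_rot":[0,0,0]},{"hand":0.7,"translation":[0,0,0],"delta_rot":[0,0,0]}]'
python3 - <<'E'
from station import ctrl
import cv2,numpy as np
for n in("wrist",):
    c=ctrl.calibration(n);p,d=ctrl.get_image(n);np.savez("w11.npz",p=p,d=d,**c)
    cv2.imwrite("pics/"+n[0]+"11.png",p[:,:,::-1])
E
python3 go.py .445 -.28 .15 -87 8
```

```text
t: 16.1
tool_pos: [0.507, 0.2787, 0.1354]
tool_rot: [-3.133, -0.165, -0.018]
contact_force: [0.3, 0.2, -0.1]
opening: 0.0596
t 16.15 pos [0.5053 0.278  0.1322] yaw -83.97 tilt [0.37 0.15] F [-0.7 -0.1  0.2] open 0.0597 q1,6 [ 21. 105.]
0 [-1.48  6.86 -0.22] rz 0.38
1 [-1.44  6.87 -0.22] rz 0.38
2 [-1.39  6.88 -0.22] rz 0.38
3 [-1.35  6.89 -0.22] rz 0.38
4 [-1.3   6.89 -0.22] rz 0.38
5 [-1.25  6.9  -0.22] rz 0.38
6 [-1.21  6.91 -0.22] rz 0.38
7 [-1.16  6.92 -0.22] rz 0.38
```

View pics/w11.png

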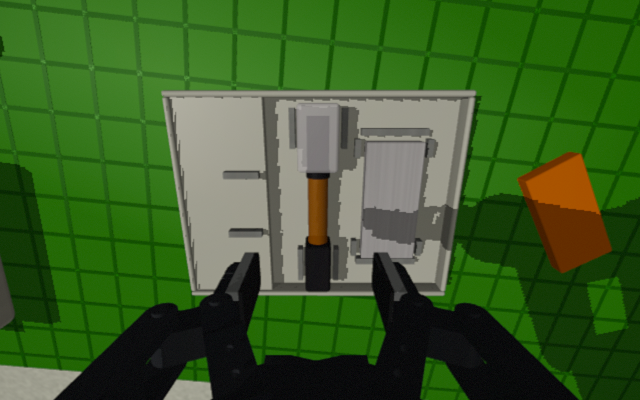

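```bash
python3 -m creep '[{"hand":0.8,"translation":[-1.3,6.1,-0.3],"delta_rot":[0,0,0.4]},{"hand":0.8,"translation":[-1.3,6.1,-0.3],"delta_rot":[0,0,0.4]},{"hand":0.8,"translation":[-1.3,6.1,-0.3],"delta_rot":[0,0,0.4]},{"hand":0.8,"translation":[-1.2,6.1,-0.3],"delta_rot":[0,0,0.4]},{"hand":0.8,"translation":[-1.2,6.1,-0.3],"delta_rot":[0,0,0.4]},{"hand":0.8,"translation":[-1.1,6.1,-0.3],"delta_rot":[0,0,0.4]},{"hand":0.8,"translation":[-1.1,6.1,-0.3],"delta_rot":[0,0,0.3]},{"hand":0.8,"translation":[-1,6.1,-0.3],"delta_rot":[0,0,0.3]}]'
python3 go.py .445 -.28 .15 -87 1
```

```text
t: 17.15
tool_pos: [0.4467, -0.2185, 0.1512]
tool_rot: [-3.139, -0.082, 0.002]
contact_force: [0.7, 0.7, 0.7]
opening: 0.0682
t 17.15 pos [ 0.4467 -0.2185  0.1512] yaw -87.0 tilt [-0.07  0.06] F [0.7 0.7 0.7] open 0.0682 q1,6 [-35.  52.]
0 [-0.49  6.13  0.12] rz -0.0
```

```bash
python3 -m creep '[{"hand":0.8,"translation":[-0.4,6,0],"delta_rot":[0,0,0]},{"hand":0.8,"translation":[0,0,0],"delta_rot":[0,0,0]},{"hand":0.8,"translation":[0,0,0],"delta_rot":[0,0,0]}]'
python3 - <<'E'
from station import ctrl
import cv2,numpy as np
for n in("wrist",):
    c=ctrl.calibration(n);p,d=ctrl.get_image(n);np.savez("w12.npz",p=p,d=d,**c)
    cv2.imwrite("pics/"+n[0]+"12.png",p[:,:,::-1])
E
python3 go.py .445 -.28 .15 -87 1
```

```text
t: 17.52
tool_pos: [0.4464, -0.2765, 0.1509]
tool_rot: [-3.138, -0.082, 0.003]
contact_force: [0.9, 0.0, 0.1]
opening: 0.0685
t 17.57 pos [ 0.4466 -0.2759  0.1511] yaw -86.94 tilt [-0.09  0.1 ] F [0.2 0.8 1. ] open 0.0685 q1,6 [-40.  47.]
0 [-0.18  0.4   0.11] rz 0.06
```

View pics/w12.png

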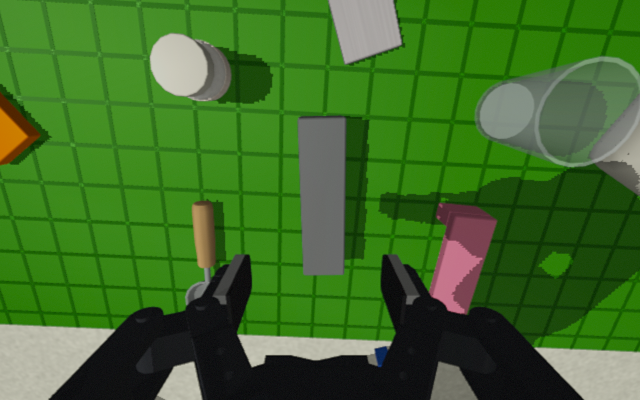

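```bash
python3 - <<'E'
from h import *
p,d,c=load('w12.npz')
q=np.array([[299,117],[346.5,116.5],[344.5,274.5],[303,275.5]])
W=ray(c,*q.T,.038)[:,:2];print(fit([[.074,.02],[.074,-.02],[-.074,-.02],[-.074,.02]],W))
E
```

```text
(array([ 0.4465, -0.2825]), np.float64(3.75), array([[-0.3, -0.9],
       [-0.6,  0.8],
       [ 0.7, -0. ],
       [ 0.1,  0.1]]))
```

```bash
python3 go.py .4465 -.2825 .033 -86.4 1; python3 -m creep '[{"hand":0.8,"translation":[0,0.4,4],"delta_rot":[0,0,-0.5]},{"hand":0.8,"translation":[0,0.2,3.5],"delta_rot":[0,0,0]},{"hand":0.8,"translation":[0,0,3],"delta_rot":[0,0,0]},{"hand":0.8,"translation":[0,0,1.3],"delta_rot":[0,0,0]},{"hand":0.8,"translation":[0,0,0],"delta_rot":[0,0,0]}]'; python3 go.py .4465 -.2825 .033 -86.4 1
```

```text
t 17.57 pos [ 0.4466 -0.2759  0.1511] yaw -86.94 tilt [-0.09  0.1 ] F [0.2 0.8 1. ] open 0.0685 q1,6 [-40.  47.]
0 [-0.05  0.66 11.81] rz -0.54
t: 18.2
tool_pos: [0.4472, -0.2818, 0.0336]
tool_rot: [-3.139, -0.099, 0.002]
contact_force: [0.8, 0.6, 0.7]
opening: 0.0686
t 18.2 pos [ 0.4472 -0.2818  0.0336] yaw -86.4 tilt [-0.08  0.08] F [0.8 0.6 0.7] open 0.0686 q1,6 [-40.  46.]
0 [-0.07  0.07  0.06] rz 0.0
```

```bash
python3 -m creep '[{"hand":0.55,"translation":[0,0,0],"delta_rot":[0,0,0]},{"hand":0.45,"translation":[0,0,0],"delta_rot":[0,0,0]},{"hand":0.35,"translation":[0,0,0],"delta_rot":[0,0,0]},{"hand":0.25,"translation":[0,0,0],"delta_rot":[0,0,0]},{"hand":0.2,"translation":[0,0,0],"delta_rot":[0,0,0]}]' 40
python3 -m creep '[{"hand":0.2,"translation":[0,0,-0.5],"delta_rot":[0,0,0]},{"hand":0.2,"translation":[0,0,-2],"delta_rot":[0,0,0]},{"hand":0.2,"translation":[0,0,-4],"delta_rot":[0,0,0]},{"hand":0.2,"translation":[0,0,-4],"delta_rot":[0,0,0]},{"hand":0.2,"translation":[0,0,-2],"delta_rot":[0,0,0]},{"hand":0.2,"translation":[0,0,0],"delta_rot":[0,0,0]}]' 50
python3 - <<'E'
from station import ctrl
import cv2,numpy as np
for n in("wrist",):
    c=ctrl.calibration(n);p,d=ctrl.get_image(n);np.savez("w13.npz",p=p,d=d,**c)
    cv2.imwrite("pics/"+n[0]+"13.png",p[:,:,::-1])
E
python3 go.py .507 .277 .155 6 12
```

```text
t: 18.82
tool_pos: [0.4486, -0.2838, 0.0363]
tool_rot: [3.139, 0.096, 0.004]
contact_force: [-1.0, 2.0, 6.0]
opening: 0.0389
t: 19.58
tool_pos: [0.448, -0.2837, 0.1606]
tool_rot: [3.138, 0.096, 0.003]
contact_force: [0.7, 0.4, -1.9]
opening: 0.0387
t 19.62 pos [ 0.4472 -0.283   0.1587] yaw -86.48 tilt [-0.02  0.01] F [-0.2 -0.4 -1.5] open 0.0385 q1,6 [-40.  46.]
0 [ 0.78 -4.63  0.03] rz -7.71
1 [ 1.4  -4.48  0.03] rz -7.71
2 [ 1.99 -4.25  0.03] rz -7.71
3 [ 2.54 -3.95  0.03] rz -7.71
4 [ 3.04 -3.57  0.03] rz -7.71
5 [ 3.5  -3.13  0.03] rz -7.71
6 [ 3.88 -2.63  0.03] rz -7.71
7 [ 4.2  -2.09  0.03] rz -7.71
8 [ 4.44 -1.51  0.03] rz -7.71
9 [ 4.61 -0.9   0.03] rz -7.71
10 [ 4.69 -0.27  0.03] rz -7.71
11 [4.68 0.36 0.03] rz -7.71
```

View pics/w13.png

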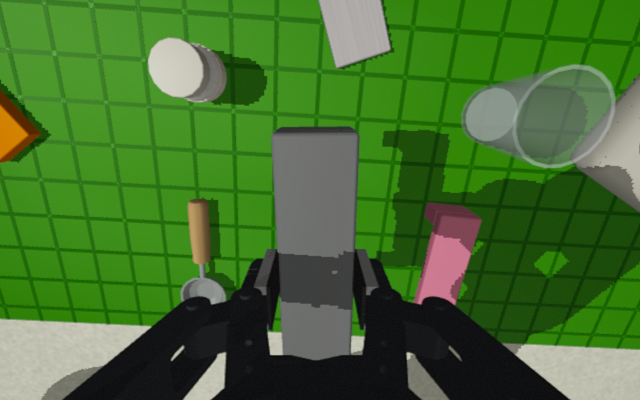

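```bash
python3 -m creep '[{"hand":0.2,"translation":[0.8,-4.6,0],"delta_rot":[0,0,-7.7]},{"hand":0.2,"translation":[1.4,-4.5,0],"delta_rot":[0,0,-7.7]},{"hand":0.2,"translation":[2,-4.2,0],"delta_rot":[0,0,-7.7]},{"hand":0.2,"translation":[2.5,-3.9,0],"delta_rot":[0,0,-7.7]},{"hand":0.2,"translation":[3,-3.6,0],"delta_rot":[0,0,-7.7]},{"hand":0.2,"translation":[3.5,-3.1,0],"delta_rot":[0,0,-7.7]},{"hand":0.2,"translation":[3.9,-2.6,0],"delta_rot":[0,0,-7.7]},{"hand":0.2,"translation":[4.2,-2.1,0],"delta_rot":[0,0,-7.7]}]'; python3 go.py .507 .277 .155 6 4
```

```text
t: 20.62
tool_pos: [0.4862, 0.0903, 0.1564]
tool_rot: [-2.642, -1.696, 0.006]
contact_force: [0.5, -0.9, -1.5]
opening: 0.0384
t 20.62 pos [0.4862 0.0903 0.1564] yaw -24.62 tilt [-0.25 -0.02] F [ 0.5 -0.9 -1.5] open 0.0384 q1,6 [ 2. 27.]
0 [ 4.46 -1.47  0.04] rz -7.66
1 [ 4.62 -0.86  0.04] rz -7.66
2 [ 4.69 -0.24  0.04] rz -7.66
3 [4.68 0.38 0.04] rz -7.66
```

```bash
python3 -m creep '[{"hand":0.2,"translation":[4.4,-1.5,0],"delta_rot":[0,0,-7.7]},{"hand":0.2,"translation":[4.6,-0.9,0],"delta_rot":[0,0,-7.7]},{"hand":0.2,"translation":[4.6,-0.3,0],"delta_rot":[0,0,-7.7]},{"hand":0.2,"translation":[4.4,0.2,0],"delta_rot":[0,0,-7.5]},{"hand":0.2,"translation":[0,0,3],"delta_rot":[0,0,0]},{"hand":0.2,"translation":[0,0,3],"delta_rot":[0,0,0]},{"hand":0.2,"translation":[0,0,0],"delta_rot":[0,0,0]},{"hand":0.2,"translation":[0,0,0],"delta_rot":[0,0,0]}]'
python3 go.py .507 .277 .095 6 1
python3 - <<'E'
from station import ctrl
import cv2,numpy as np
for n in("wrist","side","top"):
    c=ctrl.calibration(n);p,d=ctrl.get_image(n);np.savez(n[0]+"14.npz",p=p,d=d,**c)
    if n!="side":cv2.imwrite("pics/"+n[0]+"14.png",p[:,:,::-1])
    else: cv2.imwrite("pics/s14.png",cv2.resize(p[115:275,130:330,::-1],None,fx=3.7,fy=3.7,interpolation=cv2.INTER_CUBIC)[:600])
E
python3 go.py .507 .277 .095 6 1
```

```text
t: 21.62
tool_pos: [0.5054, 0.2712, 0.0989]
tool_rot: [-2.108, -2.329, 0.002]
contact_force: [0.4, -0.0, -1.5]
opening: 0.0386
t 21.62 pos [0.5054 0.2712 0.0989] yaw 5.71 tilt [-0.06 -0.02] F [ 0.4 -0.  -1.5] open 0.0386 q1,6 [21. 15.]
0 [0.56 0.22 0.39] rz -0.29
t 21.77 pos [0.5066 0.2717 0.1008] yaw 5.71 tilt [0.14 0.05] F [-0.   0.4 -2. ] open 0.0385 q1,6 [21. 15.]
0 [0.53 0.09 0.58] rz -0.29
```

View pics/w14.png

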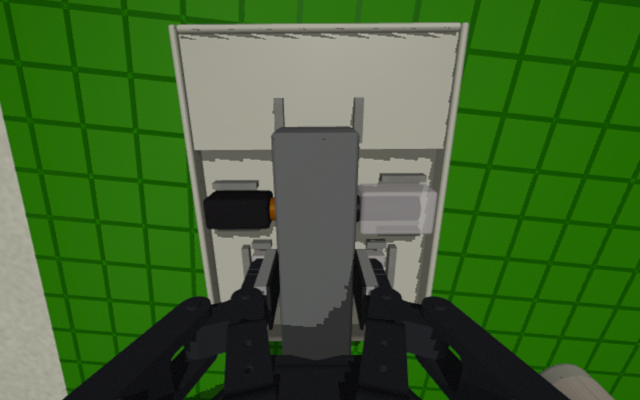

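View pics/s14.png

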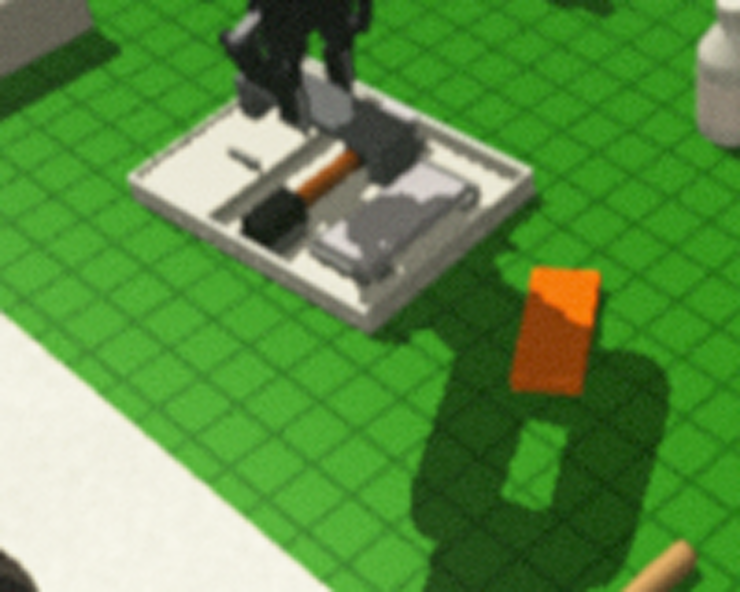

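```bash
python3 - <<'E'
from h import *
p,d,c=load('w14.npz')
a=np.radians(6);R=np.array([[np.cos(a),-np.sin(a)],[np.sin(a),np.cos(a)]]);O=np.array([.5072,.2772])
f=lambda u,v,h:((ray(c,u,v,h)[:,:2]-O)@R*1000).round(1)
print('deck end',f([274,358],[132,132],.103))
print('tray +y corners',f([170,467],[27,24],.024))
print('stops outer/inner',f([274,283,354,363],[99,99,98,98],.028))
print('sleeve/head',f([205,273,358,435],[210,210,210,210],.034))
E
```

```text
deck end [[-19.3  65.4]
 [ 16.9  65.2]]
tray +y corners [[-92.2 123.1]
 [ 93.1 123.5]]
stops outer/inner [[-28.8  80.2]
 [-22.9  80.2]
 [ 23.8  80.5]
 [ 29.7  80.5]]
sleeve/head [[-81.7   5. ]
 [-32.6   4.7]
 [ 28.7   4.4]
 [ 84.1   4. ]]
```

```bash
python3 -m creep '[{"hand":0.2,"translation":[0.7,0.15,0.5],"delta_rot":[0,0,-0.3]},{"hand":0.2,"translation":[0,0,1.5],"delta_rot":[0,0,0]},{"hand":0.2,"translation":[0,0,1],"delta_rot":[0,0,0]},{"hand":0.2,"translation":[0,0,0],"delta_rot":[0,0,0]},{"hand":0.2,"translation":[0,0,0],"delta_rot":[0,0,0]}]'
python3 - <<'E'
from station import ctrl
import cv2,numpy as np
from h import *
n="wrist"
c=ctrl.calibration(n);p,d=ctrl.get_image(n);np.savez(n[0]+"15.npz",p=p,d=d,**c)
cv2.imwrite("pics/"+n[0]+"15.png",cv2.resize(p[:280,130:510,::-1],None,fx=2,fy=2,interpolation=cv2.INTER_CUBIC))
n="side"
p,d=ctrl.get_image(n);cv2.imwrite("pics/s15.png",cv2.resize(p[115:235,150:310,::-1],None,fx=5,fy=5,interpolation=cv2.INTER_CUBIC)[:600])
E
python3 go.py .507 .278 .0556 6 1
```

```text
t: 22.4
tool_pos: [0.5064, 0.2785, 0.0692]
tool_rot: [-2.102, -2.335, 0.0]
contact_force: [0.9, 0.1, -0.9]
opening: 0.0384
t 22.5 pos [0.5068 0.2787 0.0698] yaw 6.02 tilt [0.05 0.02] F [-0.1 -0.  -2.5] open 0.0384 q1,6 [21. 15.]
0 [-0.07  0.01  1.42] rz 0.02
```

View pics/w15.png

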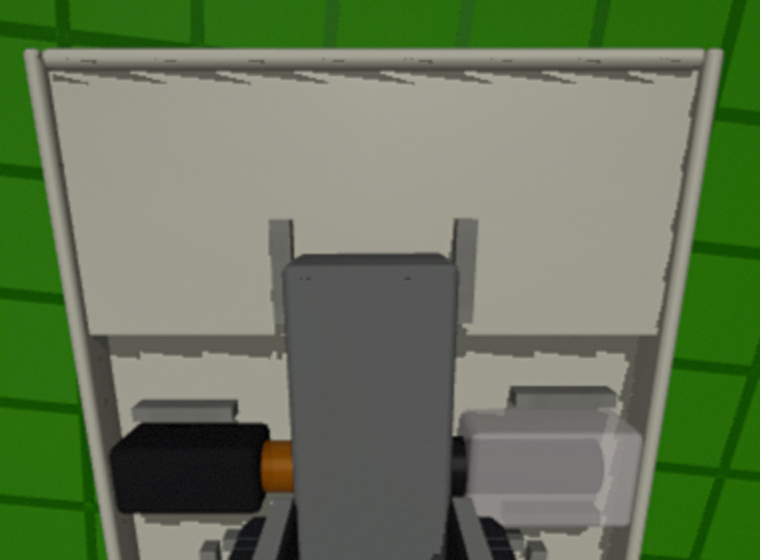

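View pics/s15.png

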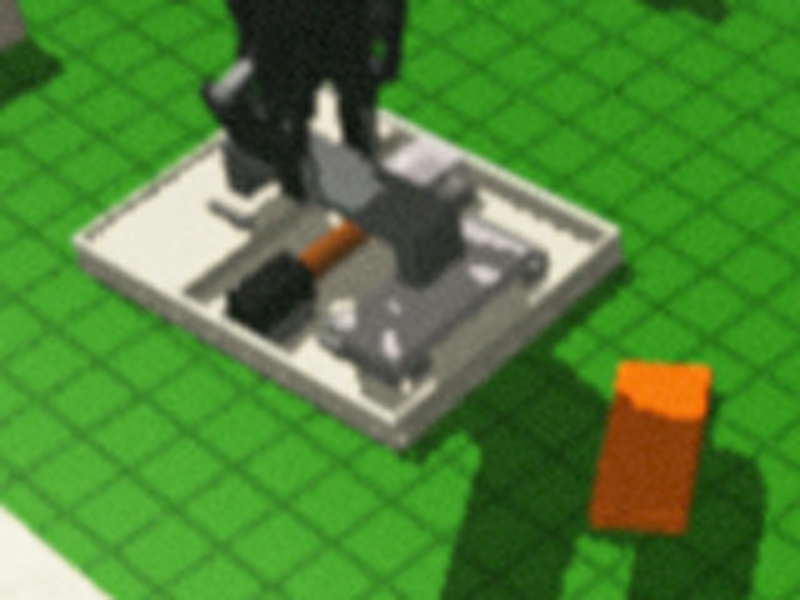

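```bash
python3 - <<'E'
from h import *
p,d,c=load('w15.npz')
a=np.radians(6);R=np.array([[np.cos(a),-np.sin(a)],[np.sin(a),np.cos(a)]]);O=np.array([.5072,.2772])
f=lambda u,v,h:((ray(c,u,v,h)[:,:2]-O)@R*1000).round(1)
k=lambda L:(130+np.array([x for x,_ in L])/2,np.array([y for _,y in L])/2)
print('deck end',f(*k([(286,265),(457,265)]),.072),f(*k([(295,256),(448,256)]),.060))
print('tray +y corners',f(*k([(26,51),(721,51)]),.024))
print('stops',f(*k([(270,220),(292,220),(455,220),(477,220)]),.028))
E
python3 -m creep '[{"hand":0.2,"translation":[0,0,0.6],"delta_rot":[0,0,0]},{"hand":0.2,"translation":[0,0,0.4],"delta_rot":[0,0,0]},{"hand":0.2,"translation":[0,0,0],"delta_rot":[0,0,0]}]'
```

```text
deck end [[-18.6  72.2]
 [ 18.7  72.1]] [[-18.   73.2]
 [ 18.2  73.2]]
tray +y corners [[-92.4 123.9]
 [ 93.6 123.7]]
stops [[-28.8  80.8]
 [-22.5  80.8]
 [ 23.8  80.8]
 [ 30.1  80.7]]
t: 22.88
tool_pos: [0.506, 0.2783, 0.0586]
tool_rot: [-2.101, -2.335, 0.002]
contact_force: [-0.3, -0.5, -1.2]
opening: 0.0382
```

```bash
python3 -m creep '[{"hand":0.2,"translation":[0,0,0.1],"delta_rot":[0,0,0]},{"hand":0.2,"translation":[0,0,0.1],"delta_rot":[0,0,0]},{"hand":0.2,"translation":[0,0,0],"delta_rot":[0,0,0]}]'
```

```text
t: 23.25
tool_pos: [0.5064, 0.2786, 0.0573]
tool_rot: [-2.102, -2.335, 0.0]
contact_force: [0.8, -0.6, -0.5]
opening: 0.0382
```

```bash
python3 -m creep '[{"hand":0.2,"translation":[0,0,0.1],"delta_rot":[0,0,0]},{"hand":0.2,"translation":[0,0,0],"delta_rot":[0,0,0]}]';python3 -m creep '[{"hand":0.2,"translation":[0,0,0.05],"delta_rot":[0,0,0]},{"hand":0.2,"translation":[0,0,0],"delta_rot":[0,0,0]}]'
```

```text
t: 23.5
tool_pos: [0.5066, 0.2786, 0.0564]
tool_rot: [2.102, 2.335, 0.0]
contact_force: [0.1, 1.0, -1.7]
opening: 0.0388
t: 23.75
tool_pos: [0.5066, 0.2787, 0.0564]
tool_rot: [2.102, 2.335, 0.0]
contact_force: [-1.6, -1.2, 3.3]
opening: 0.0385
```

```bash
python3 -m creep '[{"hand":0.2,"translation":[0,0,0.03],"delta_rot":[0,0,0]},{"hand":0.48,"translation":[0,0,0],"delta_rot":[0,0,0]},{"hand":0.6,"translation":[0,0,0],"delta_rot":[0,0,0]},{"hand":0.65,"translation":[0,0,0],"delta_rot":[0,0,0]},{"hand":0.65,"translation":[0,0,-1],"delta_rot":[0,0,0]},{"hand":0.65,"translation":[0,0,-4],"delta_rot":[0,0,0]},{"hand":0.65,"translation":[0,0,-6],"delta_rot":[0,0,0]},{"hand":0.65,"translation":[0,0,0],"delta_rot":[0,0,0]}]'
python3 -m creep '[{"hand":0.65,"translation":[-5,0,-2],"delta_rot":[0,0,0]},{"hand":0.65,"translation":[-5,0,-2],"delta_rot":[0,0,0]},{"hand":0.65,"translation":[-4,0,-2],"delta_rot":[0,0,0]},{"hand":0.65,"translation":[0,0,0],"delta_rot":[0,0,0]},{"hand":0.65,"translation":[0,0,0],"delta_rot":[0,0,0]}]'
python3 - <<'E'
from station import ctrl
import cv2,numpy as np
for n in("wrist","side","top"):
    c=ctrl.calibration(n);p,d=ctrl.get_image(n);np.savez(n[0]+"16.npz",p=p,d=d,**c)
    if n!="side":cv2.imwrite("pics/"+n[0]+"16.png",p[:,:,::-1])
    else: cv2.imwrite("pics/s16.png",cv2.resize(p[115:235,150:310,::-1],None,fx=5,fy=5,interpolation=cv2.INTER_CUBIC)[:600])
print(ctrl.get_obs()['t'],ctrl.get_obs()['tool_pos'])
E
```

```text
t: 24.75
tool_pos: [0.5103, 0.2802, 0.1734]
tool_rot: [2.097, 2.331, 0.019]
contact_force: [0.1, 0.6, 0.8]
opening: 0.0555
t: 25.38
tool_pos: [0.5207, 0.1396, 0.2248]
tool_rot: [-2.101, -2.334, 0.001]
contact_force: [-0.3, 0.6, -0.4]
opening: 0.0556
25.525 [0.52042535 0.14025246 0.22428343]
```

View pics/w16.png

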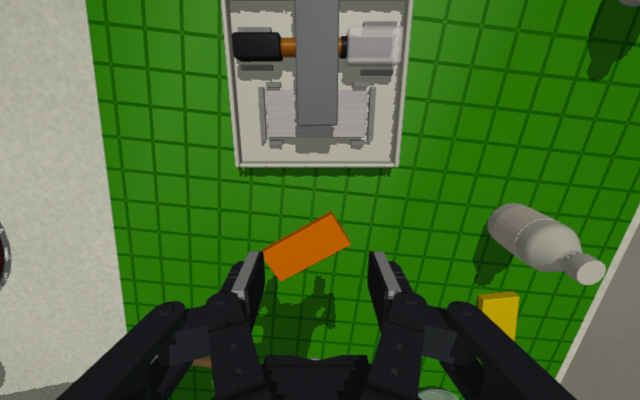

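View pics/s16.png

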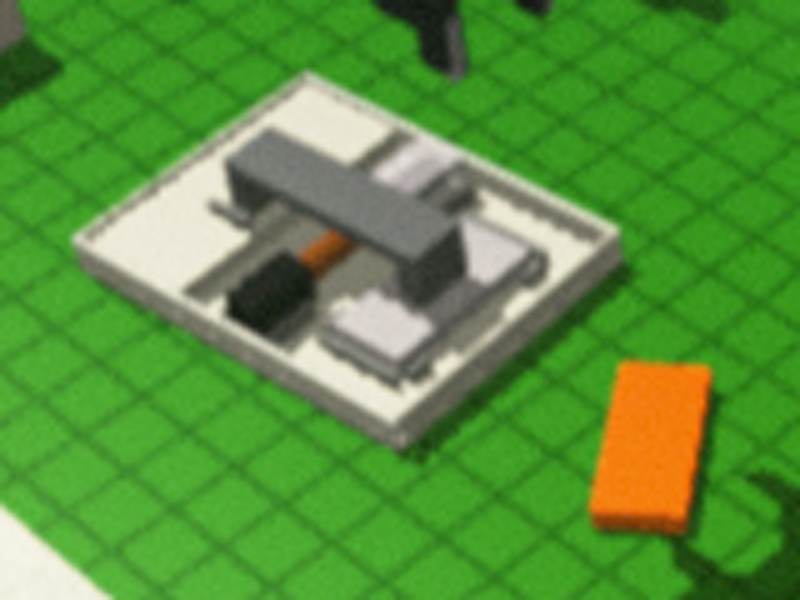

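View pics/t16.png

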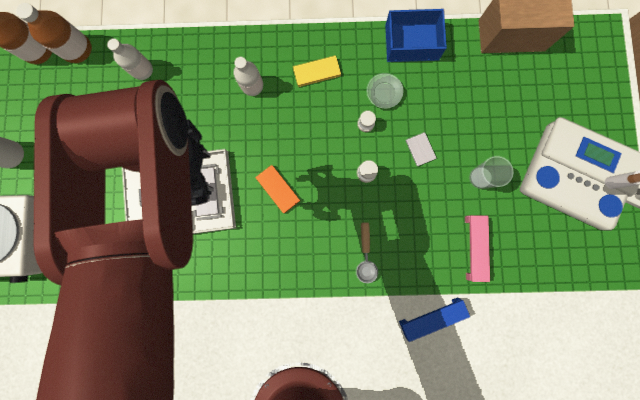

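```bash
python3 - <<'E'
from h import *
a=np.radians(6);R=np.array([[np.cos(a),-np.sin(a)],[np.sin(a),np.cos(a)]]);O=np.array([.5072,.2772])
p,d,c=load('s16.npz')
k=lambda L:(150+(np.array([x for x,_ in L])+.5)/5-.5,115+(np.array([y for _,y in L])+.5)/5-.5)
# deck top corners in crop: +y/-x (228,160), +y/+x (270,128), -y/+x (464,225), -y/-x (402,268)
u,v=k([(228,160),(270,128),(464,225),(402,268)])
W=(ray(c,u,v,.058)[:,:2]-O)@R*1000;print('deck corners tray mm',W.round(1),W.mean(0).round(1))
for x,y in[(260,150),(300,180),(345,195),(385,220),(425,240)]:
    uu,vv=k([(x,y)]);uu=int(uu[0]);vv=int(vv[0]);print(pts(c,uu,vv,float(np.median(d[vv-1:vv+2,uu-1:uu+2]))).round(4))
m0,_,_=load('top0.npz');m1,_,_=load('t16.npz')
for n,(u,v,r) in dict(small=(420,148,20),jar=(367,171,15),jarb=(367,121,14),dish=(385,91,22),pink=(478,248,30),orange=(278,189,26),yellow=(317,71,26),scoop=(367,252,30),bottle=(248,76,22)).items():
    A=m0[v-r:v+r,u-r:u+r].astype(float);B=m1[v-r:v+r,u-r:u+r].astype(float);s,_=cv2.phaseCorrelate(cv2.cvtColor(m0[v-r:v+r,u-r:u+r],7).astype(np.float32),cv2.cvtColor(m1[v-r:v+r,u-r:u+r],7).astype(np.float32));print(n,np.abs(A-B).mean().round(1),np.round(s,2))
E
```

```text
deck corners tray mm [[-17.   67.7]
 [ 17.5  68.9]
 [ 19.7 -78.3]
 [-26.4 -74.8]] [-1.6 -4.1]
[0.501  0.3387 0.0588]
[0.4984 0.2999 0.06  ]
[0.5067 0.2707 0.0603]
[0.5085 0.2392 0.059 ]
[0.5122 0.2101 0.059 ]
small 17.9 [-0.03  0.04]
jar 20.2 [ 0.04 -0.53]
jarb 16.4 [0.02 0.01]
dish 16.0 [0.53 0.48]
pink 14.8 [ 0.05 -0.04]
orange 14.7 [0.05 0.07]
yellow 14.7 [-0.03 -0.03]
scoop 23.0 [ 0.91 -0.46]
bottle 15.0 [0.52 0.58]
```

```bash
python3 -c "
from station import ctrl
print(ctrl.finish_job())"
```

```text
the job is handed in; nothing more can be done
None
```

The tray is packed and the job was handed in at about 25.5 s. I laid the riser plate in its pocket first, then the probe in the channel with its sleeve at the wider +x end. Last, I stood the grey bridge across both. Each part was lowered until the wrist felt a light contact of about 3–6 N before I released it.

**Last checks**
- **Plate and probe:** the pictures show the plate between its ribs. The sleeve is centred between the wide ribs, within about 1 mm, and in the wider end.
- **Bridge:** the deck top reads level at 59–60 mm above the bench, against 58 mm nominal. The ledge foot was lined up between the stops. The deck is within about 1–2 mm of the tray's middle once the side camera's offset is allowed for.
- **Other things on the bench:** comparing the top views before and after shows shifts of at most 1 pixel. The largest was the scoop, which had the arm's shadow across it in the second picture, so I put that shift down to the shadow. The arm was never near it.

**Disagreements**
- The side and top cameras place the tray about 4 mm lower in y than the wrist camera. I relied on the wrist camera's view of each part against the tray.
- In the last side view the deck centre reads 4 mm off in y, which matches that same offset.

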